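# Lay out the bench for loading a gel

## Robot

A 7-joint arm with a two-finger parallel gripper is mounted at the origin on the work surface. World frame = base frame: x ahead of the robot, y to its left, z up, the work surface at z = 0. Lengths are in m, angles in rad, forces in N, time in s.
With the tool pointing down it reaches from about 0.425 to 0.95 m from the base axis. Payload 4.7 kg.
Tool frame: the origin (TCP) lies at the very end of the fingers, on their centre line; the grasp point (between the pads) lies 19 mm behind it; z points along the fingers, y is the line along which they close (so a half turn about z gives the same grasp; the last joint's range is limited). The gripper opens to 87 mm and grips with 3 to 60 N. Pads are 19 mm wide; open, the fingers measure 117 mm over their backs; the gripper's body (75 mm by 190 mm) begins 51 mm behind the grasp point.
Start: joints at [-1.172, 0.469, -0.049, 1.532, 0.024, 1.141, -0.082], TCP at [0.28, 0.614, 0.223] pointing down, gripper open.
Joint ranges: [-2.59, 2.59], [-0.33, 1.99], [-1.39, 1.29], [0.1, 2.45], [-1.04, 4.18], [0.21, 1.99], [-2.66, 2.66]. Speed limits (rad/s): [2.57, 2.57, 3.14, 3.14, 3.14, 3.14, 3.14].

## Interface

Orientations are given as a unit quaternion [x, y, z, w].
In Python, from station import bot, imaging, job gives the robot as it stands.
- The arm moves only by the shell command python3 -m handwheel FILE [FORCE], which reads ROWS from the file FILE. ROWS is 1 to 12 rows, parted by a bar, with the numbers parted by spaces; each row has 7 numbers: a rotation vector rx, ry, rz in fractions of the full range, 1 being 180 degrees, then dx, dy, dz in normalised numbers (1 is 1 m), then the opening from 0.0 (shut) to 1.0 (fully open); each row shifts and turns the commanded pose from where the row before left it, along the tool's axes as they then stand; what a row does not reach is not made up. A row lasts 1/12 s, in which the tool goes at most 0.0417 m and 0.125 rad, less where a joint would pass 70% of its speed; a pose out of reach is approached as far as the arm can. The fingers move at their own pace and stop on an object; FORCE is the grip in N (left out, the last holds). Time passes only in rows, so rows that do not move let the fingers close. It prints the time, the measured TCP pose, the force, the opening and the grip force at its end. A shift or turn number past 1, either way, is cut back to 1. Input that does not fit is refused with a message, and nothing moves.
- bot.get_state(): the state, without advancing time (a new reading comes with each control period).
- imaging.get_image(name): name is "scene" or "top" or "wrist"; returns (picture, depth): 420x560x3 uint8, red, green, blue; 420x560 float32, m along the optical axis (not along the pixel's ray), 0 where there is no reading.
- imaging.camera_info(name): a dict with "fx", "fy", "cx", "cy" (pixels), "k1" (the pictures are not rectified: a ray, as slopes to the right and down, at radius r is drawn at 1 + k1 r^2 times it, then the intrinsics apply), "camera_from_world" (4x4, takes a point from world to camera coordinates). Camera axes: x right, y down, z forward; pixel columns grow to the right and rows downward; lengths in m; the calibration is good to about 2 mm. A picture is of the moment at which its call begins: read the wrist's pose just before it. camera_info takes no time and is no camera call; for the wrist camera it gives the pose at the moment of the call.
- job.job_done(): hands the job in; it is judged then, once.
The state is a dict: "time": time; "joint_pos": joint angles; "qvel": joint speeds; "joint_torque": joint torques, N m; "tcp_pos": TCP position; "ee_rot": TCP orientation; "ft_force": force on the tool from outside, world axes, zero at the start; "ft_torque": the same for the moment, N m; "gripper_width": opening from 0.0 (shut) to 1.0 (fully open); "gripper_force": force on a finger pad.
Only numpy, scipy, OpenCV 4.12 (cv2) and the standard library are available. Lean on these libraries where they do the work, as an engineer would, in place of code of your own. Each camera call takes 0.05 s, during which the arm holds its last target. There are 200 camera calls.

## Task

Lay out this bench for loading the gel: stand the cold pack in front of the gel tank (robot's side), centred on it, long side along the tank with a gap of about 4 cm, then set the metal block of sample tubes on the middle of the pack, lying the same way. In line with the pack and about 4 cm from its ends, stand the tip box on its right (long side also along the tank) and the beaker on its left, and put the timer on the middle of the power supply's top. Keep the tubes upright and never drop them, and leave the vial, the empty rack and the bottle where they stand.

Things in the scene. Friction and masses are not known exactly. Their poses are not given: they have to be found in the camera images.
- tank: Gel tank, fixed, 92 deep (x) by 255 long (y) by 56 high: clear open box, pale platform with a black comb nearer its left end, black electrode post at its left end, red at its right. Origin: centre of its underside, 2 mm above the bench on a thin mat. Its x points away from the robot's side (front face at x = -46 mm), y to its left, z up. Stands left or right of centre, turned up to 0.1 rad.
- supply: Power supply, fixed, on the other side from the tank: grey box with a black front panel and display, flat top with thin vent lines, 170 deep (x) by 148 wide (y). Origin: centre of its underside, 2 mm above the bench; its top is 78 mm above the origin (80 mm above the bench). Axes as the tank's.
- cold_pack: Flat hard-shell cold pack: white plastic slab 62 (x) by 110 (y, its long side) by 24 high, about 170 g. Origin: centre of its underside, z up. Its centre should lie 117 mm in front of the tank's centre.
- tube_block: Aluminium block with three rows of eight wells, two rows filled with small capped tubes: 44 (x) by 84 (y, its long side) by 34 high, 42 over the tube caps, about 300 g. Grip it by its flat sides, across x. Origin: centre of its underside, z up.
- tip_box: Pipette tip box, grey plastic with six by eight pale yellow tips standing in it: 64 (x) by 84 (y, its long side) by 44 high, 52 over the tips, about 120 g. Origin: centre of its underside, z up. At a 4 cm gap its centre is 137 mm from the pack's.
- beaker: Small white plastic beaker, empty, for used tips: 50 diameter (52 at the lip), 70 high, about 50 g. Origin: centre of its underside, z up. At a 4 cm gap its centre is 120 mm from the pack's.
- timer: Bench timer lying flat, white with a greenish display and three round buttons: 60 (x) by 68 (y) by 18 high, about 70 g. Origin: centre of its underside, z up.
- vial: Bystander: amber glass vial with black cap, 28 diameter, 60 high, standing in front of the power supply. Origin: centre of its underside. Do not disturb.
- empty_rack: Bystander: empty blue plastic tube rack with ten holes, 44 by 96 by 30 high, standing in the row with the loose things. Origin: centre of its underside. Do not disturb.
- reagent: Bystander: glass bottle with blue cap, 62 diameter, 125 high, on the left of the bench. Origin: centre of its underside. Do not disturb.

How it is judged:
By the outcome, as a careful person would: the job done as asked, in the order asked, and still so for the second after the job is handed in, with the robot touching nothing.
It also fails if it takes over 144 s, if anything falls off the work surface, if the arm or the gripper's body presses on something with over 40 N, if the wrist force passes 120 N, or if a joint passes its speed limit or range.

## Working session

There is one attempt and no reset: what is moved stays moved. The work goes in short steps, Python scripts to look and compute and a shell command to move; the robot and the scene stay as the last step left them, time stands still between calls to the robot, and variables do not carry over. Pictures are saved under pics/ and viewed, at most 14 in all, crops included, and the job is handed in when it is done.

```bash
ls; mkdir -p pics; python3 - <<'E'
from station import bot, imaging, job
import cv2, numpy as np
for n in ("scene","top"):
    p,d=imaging.get_image(n); cv2.imwrite(f"pics/{n}0.png",p[...,::-1]); np.savez(f"{n}0.npz",p=p,d=d)
    i=imaging.camera_info(n); print(n,{k:np.round(v,4).tolist() for k,v in i.items() if not isinstance(v,str)})
s=bot.get_state(); print(s)
E
```

```text
pics
scene {'fx': 387.357, 'fy': 387.357, 'cx': 275.9327, 'cy': 210.5667, 'k1': 0.017, 'camera_from_world': [[-0.7829, 0.6221, 0.0048, 0.4193], [0.449, 0.5704, -0.6877, -0.2361], [-0.4306, -0.5363, -0.726, 1.2431], [0.0, 0.0, 0.0, 1.0]]}
top {'fx': 536.3176, 'fy': 536.3176, 'cx': 279.8129, 'cy': 192.7605, 'k1': -0.102, 'camera_from_world': [[0.0129, -0.9999, 0.0005, 0.0198], [-0.9928, -0.0128, -0.119, 0.5856], [0.119, 0.001, -0.9929, 1.6429], [0.0, 0.0, 0.0, 1.0]]}
{'time': 0.1, 'joint_pos': array([-1.17191236,  0.46934805, -0.04857495,  1.53356724,  0.02412583,
        1.14099813, -0.08229803]), 'qvel': array([-0.00067151, -0.00233633, -0.00069648, -0.00304521,  0.00078198,
       -0.00065841,  0.00083718]), 'joint_torque': array([ 4.67733007e-04, -5.09170675e+01, -8.10686499e-02, -2.36827129e+01,
       -6.13933685e-02,  3.45094653e-02,  6.31613511e-05]), 'tcp_pos': array([0.27981096, 0.61368463, 0.22161596]), 'ee_rot': array([ 2.12253097e-01,  9.77214342e-01, -8.56094654e-04, -1.38556477e-04]), 'ft_force': array([ 0.50305758,  0.09051394, -0.47978774]), 'ft_torque': array([-0.02204842,  0.01998547, -0.00082659]), 'gripper_force': 0.0, 'gripper_width': 1.0014273794221573}
```

View pics/top0.png

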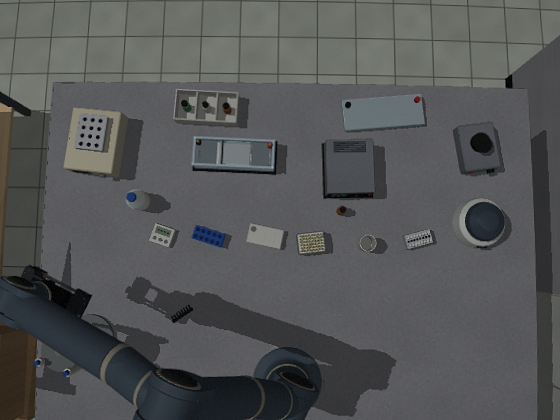

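View pics/scene0.png

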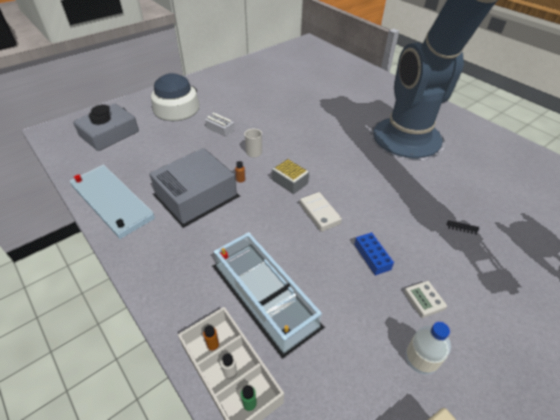

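Top view: tank at about (235,154), supply (349,168), and the front row: timer (163,235), rack (209,236), pack (266,236), tip box (312,242), beaker (368,243), tube block (419,239). The vial is at (342,210) and the bottle at (137,198). The scene view shows the same layout, with nothing stacked.

```bash
cat > h.py <<'E'
from station import bot, imaging, job
import cv2, numpy as np
from scipy.spatial.transform import Rotation as Rn
def rays(i,px):
    K=np.array([[i['fx'],0,i['cx']],[0,i['fy'],i['cy']],[0,0,1.]])
    u=cv2.undistortPoints(np.float64(px).reshape(-1,1,2),K,np.array([i['k1'],0,0,0.]))[:,0]
    T=np.array(i['camera_from_world']); R=T[:3,:3]
    return -R.T@T[:3,3], np.c_[u,np.ones(len(u))]@R       # dirs have camera depth 1
def plane(i,px,z):
    o,d=rays(i,px); return o+d*((z-o[2])/d[:,2])[:,None]
def cloud(i,px,dep):
    o,d=rays(i,px); return o+d*np.asarray(dep)[:,None]
def meet(i1,p1,i2,p2):                                     # two-view points, miss distance
    o1,d1=rays(i1,p1); o2,d2=rays(i2,p2); out=[]
    for a,b in zip(d1,d2):
        s=np.linalg.lstsq(np.c_[a,-b],o2-o1,rcond=None)[0]; p,q=o1+a*s[0],o2+b*s[1]
        out.append(np.r_[(p+q)/2,np.linalg.norm(p-q)])
    return np.array(out)
def go(xyz,yaw):
    """tool-axes shift and turn to a tool-down pose whose closing line (tool y) lies at angle yaw (mod pi)"""
    s=bot.get_state(); R=Rn.from_quat(s['ee_rot'])
    best=None
    for k in (-2,-1,0,1,2):
        a=yaw+k*np.pi
        if k%2==0 or 1:
            y=np.array([np.cos(a),np.sin(a),0]); z=np.array([0,0,-1.]); x=np.cross(y,z)
            r=(R.inv()*Rn.from_matrix(np.c_[x,y,z])).as_rotvec()
            if best is None or np.linalg.norm(r)<np.linalg.norm(best): best=r
    d=np.asarray(xyz)-s['tcp_pos']
    print('rot',np.round(best,4),'d before turn',np.round(R.inv().apply(d),4),'after turn',np.round((R*Rn.from_rotvec(best)).inv().apply(d),4),'j7',round(s['joint_pos'][6],2))
def rect(P):
    """min-area rectangle of world xy points: centre, (short,long), angle of short side folded to [-90,90)"""
    (cx,cy),(w,h),a=cv2.minAreaRect(np.float32(np.asarray(P)[:,:2]*1000))
    if w>h: w,h,a=h,w,a+90
    return np.r_[cx/1000,cy/1000,w,h,(a+90)%180-90].round(4)
E
python3 - <<'E'
from h import *
i=imaging.camera_info('top'); f=np.load('top0.npz'); d=f['d']
for n,px,z in [('tank',(235,154),.05),('supply',(349,166),.08),('pack',(266,236),.024),('tip',(312,242),.05),('beak',(368,241),.07),('block',(419,239),.04),('timer',(163,235),.018),('rack',(209,236),.03),('vial',(342,210),.06),('reag',(137,198),.12)]:
    print(n,plane(i,[px],z)[0].round(3),cloud(i,[px],[d[px[1],px[0]]])[0].round(3))
s=bot.get_state();print(Rn.from_quat(s['ee_rot']).as_matrix().round(3))
print(imaging.camera_info('wrist'))
T=np.array(imaging.camera_info('wrist')['camera_from_world']);R=Rn.from_quat(s['ee_rot']).as_matrix()
print('cam in tool',R.T@(-T[:3,:3].T@T[:3,3]-s['tcp_pos']),(R.T@T[:3,:3].T).round(3))
E
```

```text
tank [0.704 0.169 0.05 ] [0.708 0.171 0.03 ]
supply [ 0.665 -0.184  0.08 ] [ 0.665 -0.184  0.082]
pack [0.45  0.069 0.024] [0.45  0.069 0.023]
tip [ 0.432 -0.073  0.05 ] [ 0.433 -0.074  0.044]
beak [ 0.437 -0.243  0.07 ] [ 0.439 -0.253  0.007]
block [ 0.445 -0.408  0.04 ] [ 0.446 -0.409  0.033]
timer [0.449 0.393 0.018] [0.449 0.395 0.012]
rack [0.447 0.246 0.03 ] [0.447 0.246 0.029]
vial [ 0.531 -0.165  0.06 ] [ 0.53  -0.163  0.07 ]
reag [0.554 0.454 0.12 ] [0.557 0.461 0.094]
[[-0.91   0.415 -0.001]
 [ 0.415  0.91  -0.002]
 [-0.    -0.002 -1.   ]]
{'fx': 290.5938535286411, 'fy': 290.5938535286411, 'cx': 280.14139555755355, 'cy': 206.58672265352496, 'k1': -0.0576783656524678, 'camera_from_world': array([[ 0.41420976,  0.91018026, -0.00147625, -0.67412953],
       [ 0.87270039, -0.39669152,  0.28465745, -0.03508874],
       [ 0.25850398, -0.11919622, -0.95862816,  0.39172309],
       [ 0.        ,  0.        ,  0.        ,  1.        ]])}
cam in tool [ 7.83392337e-02 -1.02740545e-04 -1.62901226e-01] [[ 0.001 -0.959 -0.285]
 [ 1.     0.001  0.   ]
 [-0.    -0.285  0.959]]
```

The manual's scale: turns go in shares of 180 degrees. Converting my numbers, 0.114 rad / 3.1416 = 0.0363.

```bash
echo '0 0 0 -0.033 -0.0194 -0.013 1 | 0 0 0 -0.033 -0.0194 -0.013 1 | 0 0 0 -0.033 -0.0194 -0.013 1 | 0 0 0 -0.033 -0.0194 -0.013 1 | 0 0 0 -0.033 -0.0194 -0.013 1 | 0 0 0 -0.033 -0.0194 -0.013 1 | 0 0 0 -0.033 -0.0194 -0.013 1 | 0 0 0 -0.033 -0.0194 -0.013 1 | 0 0 0 -0.033 -0.0194 -0.013 1 | 0 0 0 -0.033 -0.0194 -0.013 1' > m.json && python3 -m handwheel m.json 20
echo '0 0 0.0363 0 0 0 1 | 0 0 0.0363 0 0 0 1 | 0 0 0.0363 0 0 0 1 | 0 0 0.0363 0 0 0 1 | 0 0 0.0363 0 0 0 1 | 0 0 0.0363 0 0 0 1 | 0 0 0.0363 0 0 0 1 | 0 0 0.0363 0 0 0 1 | 0 0 0.0363 0 0 0 1 | 0 0 0.0363 0 0 0 1 | 0 0 0 0 0 0 1' > m.json && python3 -m handwheel m.json
python3 -c "
from h import *
go([.5,.25,.35],0);print(bot.get_state()['joint_pos'].round(2))"
```

```text
time: 0.93
tcp_pos: [0.5003, 0.2988, 0.3529]
ee_rot: [0.212, 0.977, -0.0, -0.0]
ft_force: [-0.1, 0.4, 0.0]
gripper_width: 1.0
gripper_force: 0.0
time: 1.85
tcp_pos: [0.4995, 0.3006, 0.352]
ee_rot: [0.707, 0.708, -0.0, -0.0]
ft_force: [-0.7, -0.1, 0.4]
gripper_width: 1.001
gripper_force: 0.0
rot [-0.0007  0.0006  0.0011] d before turn [-0.0506  0.0004  0.0021] after turn [-0.0506  0.0005  0.002 ] j7 -0.56
[-0.82  0.23  0.25  1.59 -0.06  1.33 -0.56]
```

```bash
cat > snap.py <<'E'
import sys; from h import *
n=sys.argv[1]; i=imaging.camera_info('wrist'); p,d=imaging.get_image('wrist')
cv2.imwrite(f'pics/{n}.png',p[...,::-1]); np.savez(n+'.npz',p=p,d=d,i=i)
E
python3 snap.py w1
echo '0 0 0 -0.04 0 0 1 | 0 0 0 -0.04 0 0 1 | 0 0 0 -0.04 0 0 1 | 0 0 0 -0.04 0 0 1 | 0 0 0 -0.04 0 0 1 | 0 0 0 -0.04 0 0 1 | 0 0 0 0 0 0 1 | 0 0 0 0 0 0 1' > m.json && python3 -m handwheel m.json
python3 snap.py w2
echo '0 0 0 -0.04 0 0 1 | 0 0 0 -0.04 0 0 1 | 0 0 0 -0.04 0 0 1 | 0 0 0 -0.04 0 0 1 | 0 0 0 -0.04 0 0 1 | 0 0 0 -0.04 0 0 1 | 0 0 0 0 0 0 1 | 0 0 0 0 0 0 1' > m.json && python3 -m handwheel m.json
python3 snap.py w3
```

```text
time: 2.57
tcp_pos: [0.5004, 0.058, 0.3529]
ee_rot: [0.707, 0.707, 0.0, -0.0]
ft_force: [0.3, 0.5, -0.1]
gripper_width: 1.006
gripper_force: 0.0
time: 3.28
tcp_pos: [0.5014, -0.18, 0.3522]
ee_rot: [0.706, 0.708, -0.0, -0.0]
ft_force: [0.9, 1.2, -0.5]
gripper_width: 1.003
gripper_force: 0.0
```

View pics/w1.png

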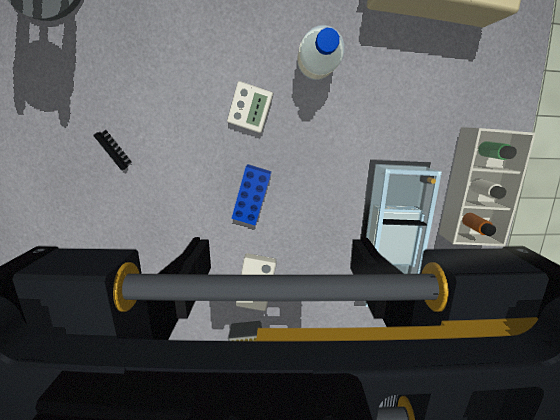

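View pics/w2.png

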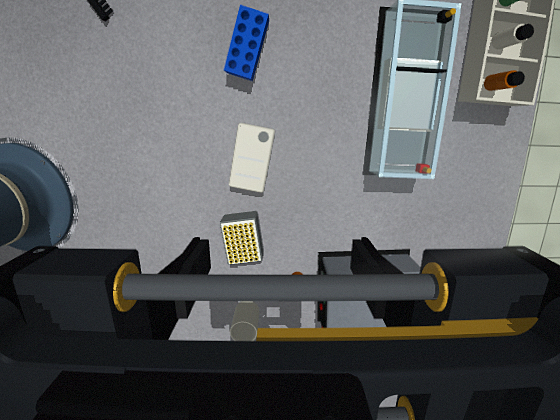

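View pics/w3.png

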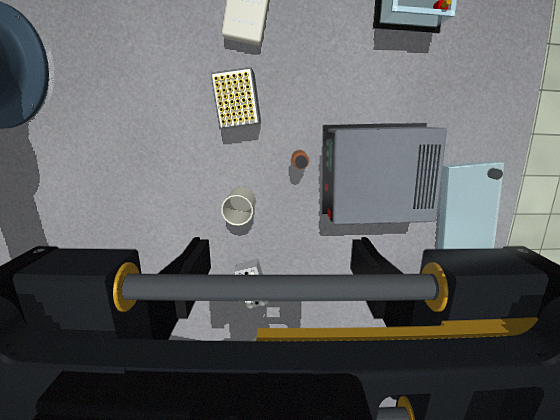

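Wrist views: w1 shows the timer (250,108) and the rack (251,196). w2 shows the pack (252,158), the tip box (242,240) and the tank's rim running from (430,0) to (408,178). w3 shows the supply top (387,173), the vial (300,159), the beaker (238,206) and the tip box (235,98). I'll take one more view with the tank fully in frame.

```bash

echo '0 0 0 0.04 0 0 1 | 0 0 0 0.04 0 0 1 | 0 0 0 0.04 0 0 1 | 0 0 0 0.04 0 0 1 | 0 0 0 0.04 0 0 1 | 0 0 0 0.04 0 0 1 | 0 0 0 0.04 0 0 1 | 0 0 0 0.04 0 0 1 | 0 0 0 0 0 0 1 | 0 0 0 0 0 0 1' > m.json && python3 -m handwheel m.json
python3 snap.py w4
python3 - <<'E'
from h import *
for n in ('w2','w4'):
    p=np.load(n+'.npz')['p']; h=cv2.cvtColor(p,cv2.COLOR_RGB2HSV)
    c=p[:250,200:480]
    cv2.imwrite(f'pics/{n}c.png',cv2.resize(c[...,::-1],None,fx=2.4,fy=2.4,interpolation=cv2.INTER_CUBIC)[:600,:800])
    # white pack: bright, low saturation
    m=((h[...,2]>170)&(h[...,1]<45)).astype(np.uint8); m[248:]=0
    for q in cv2.findContours(m,0,2)[0]:
        if cv2.contourArea(q)>300: print(n,'white',cv2.boundingRect(q),cv2.contourArea(q))
print(h[20:30:5,420:470:4].tolist())
E
```

```text
time: 4.17
tcp_pos: [0.4987, 0.1466, 0.3518]
ee_rot: [0.702, 0.712, -0.001, -0.001]
ft_force: [0.1, -1.0, -0.2]
gripper_width: 1.001
gripper_force: 0.0
w2 white (542, 224, 18, 24) 315.0
w2 white (509, 224, 37, 24) 666.5
w2 white (514, 187, 42, 36) 1119.5
w2 white (523, 147, 37, 38) 1164.5
w2 white (229, 123, 45, 69) 2163.5
w2 white (534, 103, 26, 42) 786.0
w2 white (387, 71, 50, 58) 2153.5
w2 white (540, 58, 20, 44) 648.5
w2 white (476, 0, 78, 105) 1007.0
w4 white (543, 209, 17, 34) 359.0
w4 white (509, 209, 42, 34) 1046.0
w4 white (231, 176, 45, 63) 1872.0
w4 white (518, 170, 42, 38) 1177.0
w4 white (383, 132, 49, 55) 1937.5
w4 white (528, 128, 32, 41) 1030.5
w4 white (390, 119, 45, 13) 368.0
w4 white (469, 8, 91, 157) 8519.5
w4 white (226, 0, 45, 30) 550.0
[[[105, 10, 146], [111, 17, 152], [115, 10, 150], [105, 7, 141], [129, 12, 145], [96, 9, 135], [100, 11, 142], [110, 11, 140], [132, 9, 137], [108, 9, 143], [120, 5, 144], [116, 14, 142], [90, 6, 135]], [[110, 11, 140], [105, 8, 131], [110, 5, 144], [143, 7, 143], [102, 9, 145], [125, 11, 143], [128, 7, 148], [90, 2, 141], [135, 7, 143], [132, 9, 145], [114, 9, 138], [140, 5, 140], [120, 11, 143]]]
```

View pics/w4c.png

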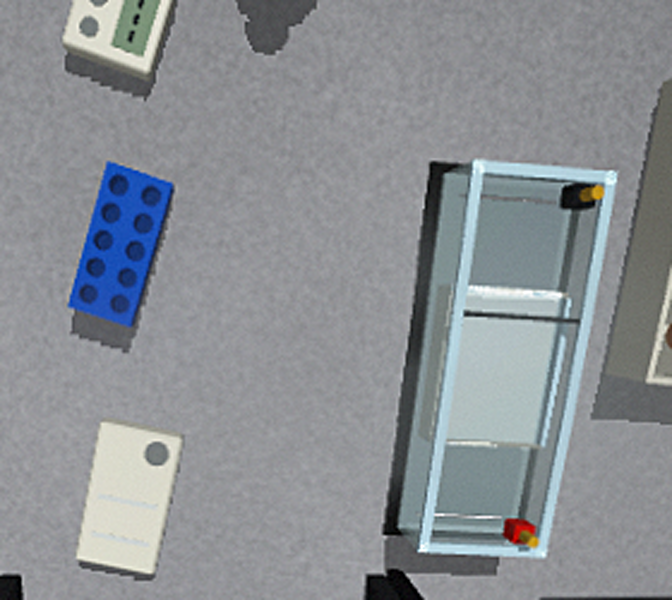

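w4 crop (2.4×): rim corners at about (475,160), (615,174), (545,554) and (420,550), i.e. full-frame (398,67), (456,72), (427,231) and (375,229). The pack is whole at (130,498), i.e. (254,208).

```bash
cat > seg.py <<'E'
from h import *
def load(n):
    f=np.load(n+'.npz',allow_pickle=True); p=f['p']; return p,cv2.cvtColor(p,cv2.COLOR_RGB2HSV),f['i'].item(),f['d']
def blob(m,at,win=None,k=0):
    m=m.astype(np.uint8)
    if k: m=cv2.morphologyEx(m,cv2.MORPH_CLOSE,np.ones((k,k)))
    if win: z=np.zeros_like(m); a,b,c,d=win; z[b:d,a:c]=m[b:d,a:c]; m=z
    cs=[c for c in cv2.findContours(m,cv2.RETR_EXTERNAL,cv2.CHAIN_APPROX_NONE)[0] if cv2.contourArea(c)>40]
    return min(cs,key=lambda c:(-cv2.pointPolygonTest(c,at,True)))[:,0]
def quad(c):
    b=cv2.boxPoints(cv2.minAreaRect(np.float32(c))); h=cv2.convexHull(np.int32(c)); 
    for e in range(2,40):
        a=cv2.approxPolyDP(h,e*.5,True)[:,0]
        if len(a)<=4: return a
E
python3 - <<'E'
from seg import *
Q={}
for n,at in (('w2',(252,158)),('w4',(254,208))):
    p,h,i,d=load(n)
    c=blob((h[...,2]>170)&(h[...,1]<45),at,(200,0,300,248)); q=quad(c)
    print(n,'pack z.024',rect(plane(i,c,.024)),q.tolist()); Q[n]=q
    m=(h[...,0]>90)&(h[...,0]<112)&(h[...,1]>40)&(h[...,2]>175)
    ys,xs=np.nonzero(m[:248,365:468]); c=np.c_[xs+365,ys]
    hh=cv2.convexHull(c.astype(np.int32))[:,0]
    print(n,'tank z.058',rect(plane(i,hh,.058)),quad(c).tolist())
E
```

```text
w2 pack z.024 [ 4.504000e-01  7.580000e-02  5.933410e+01  1.081462e+02 -1.147080e+01] [[239, 123], [273, 130], [261, 191], [229, 185]]
w2 tank z.058 [ 7.080000e-01  1.775000e-01  9.239820e+01  2.552922e+02 -1.995500e+00] [[458, 3], [434, 176], [383, 176], [399, 1]]
w4 pack z.024 [ 4.506000e-01  7.630000e-02  6.003800e+01  1.077204e+02 -1.119790e+01] [[242, 176], [275, 183], [263, 238], [231, 232]]
w4 tank z.058 [ 7.08100e-01  1.77300e-01  9.22669e+01  2.55561e+02 -2.03130e+00] [[456, 72], [425, 231], [374, 229], [397, 67]]
```

```bash
python3 - <<'E'
from seg import *
i2=load('w2')[2];i4=load('w4')[2]
print('pack',meet(i2,[[239,123],[273,130],[261,191],[229,185]],i4,[[242,176],[275,183],[263,238],[231,232]])[:,2:].round(4).tolist())
print('tank',meet(i2,[[434,176],[383,176],[458,3],[399,1]],i4,[[425,231],[374,229],[456,72],[397,67]])[:,2:].round(4).tolist())
go([.4505,.076,.12],-.198)
E
```

```text
pack [[0.0254, 0.0002], [0.026, 0.0009], [0.0229, 0.0016], [0.0217, 0.0012]]
tank [[0.0722, 0.0027], [0.0604, 0.0072], [0.0675, 0.0026], [0.0419, 0.0007]]
rot [-0.0009  0.0006  0.2079] d before turn [-0.0671 -0.0492  0.2321] after turn [-0.076  -0.0345  0.2321] j7 -0.31
```

Converted, 0.104 rad / 3.1416 = 0.0331.

```bash

echo '0 0 0 -0.0112 -0.0082 0.0387 1 | 0 0 0 -0.0112 -0.0082 0.0387 1 | 0 0 0 -0.0112 -0.0082 0.0387 1 | 0 0 0 -0.0112 -0.0082 0.0387 1 | 0 0 0 -0.0112 -0.0082 0.0387 1 | 0 0 0 -0.0112 -0.0082 0.0387 1 | 0 0 0.0331 0 0 0 1 | 0 0 0.0331 0 0 0 1 | 0 0 0 0 0 0 1 | 0 0 0 0 0 0 1' > m.json && python3 -m handwheel m.json 25
python3 -c "
from h import *
go([.4505,.076,.004],-.198)"
```

```text
time: 5.05
tcp_pos: [0.4514, 0.0731, 0.1206]
ee_rot: [0.775, 0.632, 0.0, 0.0]
ft_force: [-0.7, 0.3, 0.1]
gripper_width: 1.0
gripper_force: 0.0
rot [ 0.0005 -0.0001 -0.0046] d before turn [ 0.0026 -0.0015  0.1166] after turn [ 0.0026 -0.0015  0.1166] j7 -0.31
```

```bash

echo '0 0 0 0.0026 -0.0015 0.035 1 | 0 0 0 0 0 0.035 1 | 0 0 0 0 0 0.03 1 | 0 0 0 0 0 0.016 1 | 0 0 0 0 0 0 1 | 0 0 0 0 0 0 1 | 0 0 0 0 0 0 0.5 | 0 0 0 0 0 0 0.5 | 0 0 0 0 0 0 0.5 | 0 0 0 0 0 0 0.5 | 0 0 0 0 0 0 0.5 | 0 0 0 0 0 0 0.5' > m.json && python3 -m handwheel m.json 25
```

```text
time: 6.05
tcp_pos: [0.4508, 0.0765, 0.005]
ee_rot: [0.776, 0.631, 0.001, 0.0]
ft_force: [-1.4, 0.1, 6.9]
gripper_width: 0.709
gripper_force: 25.0
```

Converted, -0.082 rad / 3.1416 = -0.0261.

```bash

echo '0 0 0 0 0 -0.03 0.5 | 0 0 0 0 0 -0.03 0.5 | 0 0 -0.0261 0 0 0 0.5 | 0 0 -0.0261 0 0 0 0.5 | 0 0 0 0 0 0 0.5' > m.json && python3 -m handwheel m.json
python3 -c "
from h import *
go([.5911,.1816,.065],-.035)"
```

```text
time: 6.47
tcp_pos: [0.4501, 0.0765, 0.0647]
ee_rot: [0.721, 0.693, 0.0, -0.0]
ft_force: [-0.5, 0.1, -1.2]
gripper_width: 0.71
gripper_force: 25.0
rot [ 0.0002 -0.0007 -0.0042] d before turn [ 0.1106  0.1368 -0.0002] after turn [ 0.11    0.1373 -0.0003] j7 -0.11
```

Converted, -0.004 rad / 3.1416 = -0.0013.

```bash

echo '0 0 0 0.022 0.0274 0 0.5 | 0 0 0 0.022 0.0274 0 0.5 | 0 0 0 0.022 0.0274 0 0.5 | 0 0 0 0.022 0.0274 0 0.5 | 0 0 -0.0013 0.022 0.0274 0 0.5 | 0 0 0 0 0 0 0.5 | 0 0 0 0 0 0 0.5' > m.json && python3 -m handwheel m.json
python3 -c "
from h import *
go([.5911,.1816,.007],-.035)"
```

```text
time: 7.05
tcp_pos: [0.592, 0.1821, 0.063]
ee_rot: [0.72, 0.694, -0.001, -0.0]
ft_force: [-0.5, -1.5, -2.8]
gripper_width: 0.714
gripper_force: 25.0
rot [-0.0011  0.0005 -0.0015] d before turn [-0.0005 -0.0009  0.056 ] after turn [-0.0005 -0.0009  0.056 ] j7 -0.2
```

```bash

echo '0 0 0 -0.0005 -0.0009 0.025 0.5 | 0 0 0 0 0 0.02 0.5 | 0 0 0 0 0 0.008 0.5 | 0 0 0 0 0 0.004 0.5 | 0 0 0 0 0 0 0.5' > m.json && python3 -m handwheel m.json
python3 -c "
from h import *
go([.5911,.1816,.005],-.035)"
```

```text
time: 7.47
tcp_pos: [0.5897, 0.1793, 0.0066]
ee_rot: [0.721, 0.693, -0.001, -0.0]
ft_force: [0.9, 0.1, -2.8]
gripper_width: 0.71
gripper_force: 25.0
rot [-0.0022  0.001  -0.0033] d before turn [0.0024 0.0013 0.0016] after turn [0.0024 0.0013 0.0016] j7 -0.18
```

```bash

echo '0 0 0 0.0024 0.0012 0 0.5 | 0 0 0 0 0 0 0.5 | 0 0 0 0 0 0.001 0.5 | 0 0 0 0 0 0 0.5' > m.json && python3 -m handwheel m.json; python3 -c "
from h import *
go([.5911,.1816,.005],-.035)"
```

```text
time: 7.8
tcp_pos: [0.5925, 0.1827, 0.007]
ee_rot: [0.72, 0.694, 0.001, 0.0]
ft_force: [0.1, 1.4, -2.0]
gripper_width: 0.71
gripper_force: 25.0
rot [ 0.0011 -0.0006 -0.0019] d before turn [-0.0012 -0.0014  0.002 ] after turn [-0.0012 -0.0014  0.002 ] j7 -0.18
```

```bash

echo '0 0 0 0 -0.0004 0.001 0.5 | 0 0 0 0 0 0.001 0.5' > m.json && python3 -m handwheel m.json | sed -n 2,4p;echo '0 0 0 0 0 0 0.5' > m.json && python3 -m handwheel m.json| sed -n 2,4p;echo '0 0 0 0 0 0 0.5' > m.json && python3 -m handwheel m.json| sed -n 2,4p;echo '0 0 0 0 0 0 0.5' > m.json && python3 -m handwheel m.json| sed -n 2,4p
```

```text
tcp_pos: [0.5919, 0.1826, 0.0051]
ee_rot: [0.72, 0.694, 0.0, -0.0]
ft_force: [-3.2, -0.8, 12.4]
tcp_pos: [0.5918, 0.1826, 0.0051]
ee_rot: [0.72, 0.694, 0.0, -0.0]
ft_force: [-2.5, -0.1, 5.0]
tcp_pos: [0.5919, 0.1826, 0.0051]
ee_rot: [0.72, 0.694, 0.0, -0.0]
ft_force: [-1.9, -1.0, 5.7]
tcp_pos: [0.5918, 0.1826, 0.0051]
ee_rot: [0.72, 0.694, 0.0, -0.0]
ft_force: [-2.4, -0.4, 5.9]
```

```bash

echo '0 0 0 0 0 0 1 | 0 0 0 0 0 0 1 | 0 0 0 0 0 0 1 | 0 0 0 0 0 -0.02 1 | 0 0 0 0 0 -0.04 1 | 0 0 0 0 0 -0.04 1 | 0 0 0 0 0 -0.04 1 | 0 0 0 0 0 -0.04 1 | 0 0 0 0 0 -0.04 1 | 0 0 0 0 0 -0.04 1' > m.json && python3 -m handwheel m.json 
echo '0 0 0 -0.039 -0.011 0 1 | 0 0 0 -0.039 -0.011 0 1 | 0 0 0 -0.039 -0.011 0 1 | 0 0 0 0 0 0 1 | 0 0 0 0 0 0 1' > m.json && python3 -m handwheel m.json
python3 snap.py w5
echo '0 0 0 -0.039 -0.011 0 1 | 0 0 0 -0.039 -0.011 0 1 | 0 0 0 -0.039 -0.011 0 1 | 0 0 0 -0.039 -0.011 0 1 | 0 0 0 -0.039 -0.011 0 1 | 0 0 0 -0.039 -0.011 0 1 | 0 0 0 0 0 0 1 | 0 0 0 0 0 0 1' > m.json && python3 -m handwheel m.json
python3 snap.py w6
echo '0 0 0 -0.039 -0.011 0 1 | 0 0 0 -0.039 -0.011 0 1 | 0 0 0 -0.039 -0.011 0 1 | 0 0 0 0 0 0 1 | 0 0 0 0 0 0 1' > m.json && python3 -m handwheel m.json
python3 snap.py w7
python3 - <<'E'
from seg import *
p,h,i,d=load('w5')
c=blob((h[...,2]>170)&(h[...,1]<45),(280,125),(180,0,360,248)); print('pack',rect(plane(i,c,.024)))
a=cv2.imread('pics/w6.png')[60:250,150:350];b=cv2.imread('pics/w7.png')[60:250,150:350]
cv2.imwrite('pics/blk.png',np.hstack([cv2.resize(x,(400,380)) for x in (a,b)]))
E
```

```text
time: 9.05
tcp_pos: [0.5914, 0.1823, 0.2663]
ee_rot: [0.72, 0.694, 0.0, 0.0]
ft_force: [0.6, -0.0, -0.2]
gripper_width: 0.999
gripper_force: 0.0
time: 9.47
tcp_pos: [0.554, 0.0638, 0.2648]
ee_rot: [0.722, 0.692, 0.0, 0.0]
ft_force: [0.6, 1.1, -0.4]
gripper_width: 1.003
gripper_force: 0.0
time: 10.18
tcp_pos: [0.4799, -0.1657, 0.2644]
ee_rot: [0.721, 0.693, 0.0, 0.0]
ft_force: [-0.7, 0.5, 0.3]
gripper_width: 1.0
gripper_force: 0.0
time: 10.65
tcp_pos: [0.4431, -0.2804, 0.2641]
ee_rot: [0.72, 0.694, -0.0, -0.0]
ft_force: [0.3, 0.7, -0.2]
gripper_width: 1.001
gripper_force: 0.0
pack [  0.5914   0.1818  59.6711 106.6283  -1.986 ]
```

View pics/blk.png

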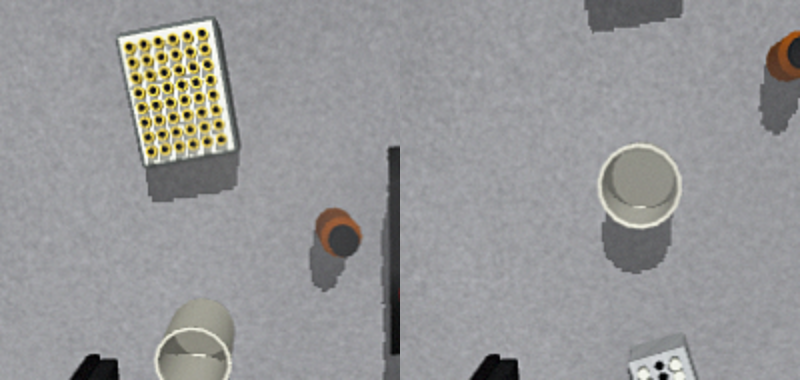

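The crops show the tip box whole in w6 (left, full frame about (239,105)), the vial, the beaker whole in w7 (right, full frame about (270,153)), and the block's top edge just entering at the bottom of w7 (280,240).

```bash

echo '0 0 0 -0.04 0 0 1 | 0 0 0 -0.04 0 0 1 | 0 0 0 -0.03 0 0 1 | 0 0 0 0 0 0 1 | 0 0 0 0 0 0 1' > m.json && python3 -m handwheel m.json
python3 snap.py w8
echo '0 0 0 -0.035 0 0 1 | 0 0 0 -0.035 0 0 1 | 0 0 0 0 0 0 1 | 0 0 0 0 0 0 1' > m.json && python3 -m handwheel m.json
python3 snap.py w9
python3 - <<'E'
from seg import *
a=cv2.imread('pics/w8.png')[100:250,200:360];b=cv2.imread('pics/w9.png')[100:250,200:360]
cv2.imwrite('pics/blk2.png',np.hstack([cv2.resize(x,(400,375),interpolation=2) for x in (a,b)]))
E
```

```text
time: 11.12
tcp_pos: [0.44, -0.3891, 0.2635]
ee_rot: [0.719, 0.695, -0.0, -0.001]
ft_force: [0.4, 0.3, 0.4]
gripper_width: 0.997
gripper_force: 0.0
time: 11.5
tcp_pos: [0.4368, -0.4591, 0.2637]
ee_rot: [0.72, 0.694, 0.0, -0.001]
ft_force: [0.4, -0.1, -0.7]
gripper_width: 1.002
gripper_force: 0.0
```

View pics/blk2.png

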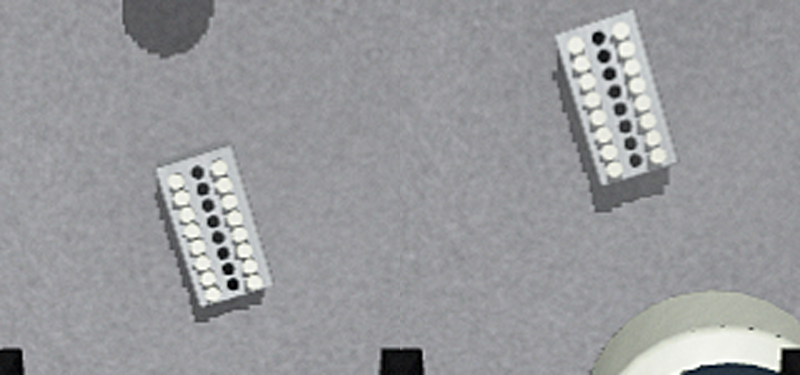

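Block top: w8 at about (285,190), w9 at about (287,139), with the dark middle row of empty wells marking its centre line.

```bash
python3 - <<'E'
from seg import *
W={}
for n,at in (('w8',(285,190)),('w9',(287,139))):
    p,h,i,d=load(n); win=(at[0]-40,at[1]-45,at[0]+40,at[1]+45)
    c=blob(h[...,2]>168,at,win,5); print(n,'block',rect(plane(i,c,.034)),quad(c).tolist())
    hull=cv2.convexHull(c.astype(np.int32)); g=cv2.GaussianBlur(h[...,2],(0,0),.5)
    cs=[]
    for q in cv2.findContours((h[...,2]<75).astype(np.uint8),0,2)[0]:
        m=cv2.moments(q); r=cv2.boundingRect(q); u=np.array([r[0]+r[2]/2-.5,r[1]+r[3]/2-.5])
        if cv2.pointPolygonTest(hull,u.tolist(),True)>5: cs.append(u)
    cs=np.array(sorted(cs,key=lambda u:u[1])); W[n]=(i,cs); P=plane(i,cs,.034)
    v=P[0]-P[-1]; print(len(cs),'wells centre',P.mean(0).round(4),'x-axis deg',np.degrees(np.arctan2(v[1],v[0])-np.pi/2).round(2))
if len(W['w8'][1])==len(W['w9'][1]): print('stereo',meet(*W['w8'],*W['w9']).mean(0).round(4))
# tip box and beaker
for n,at in (('w6',(239,105)),('w3',(235,98))):
    p,h,i,d=load(n); s=40 if n=='w6' else 32
    c=blob((h[...,2]>185)|((h[...,0]>15)&(h[...,0]<40)&(h[...,1]>60)),at,(at[0]-s,at[1]-s-8,at[0]+s,at[1]+s+8),5); print(n,'tip .044',rect(plane(i,c,.044)),quad(c).tolist())
for n,at in (('w6',(248,240)),('w7',(270,153)),('w3',(238,209))):
    p,h,i,d=load(n)
    c=blob((h[...,2]>190),at,(at[0]-30,at[1]-30,at[0]+30,at[1]+30),3); (x,y),r=cv2.minEnclosingCircle(np.float32(plane(i,c,.07)[:,:2])); print(n,'beaker',round(x,4),round(y,4),round(r,4))
go([.446,-.409,.12],0)
E
```

```text
w8 block [ 0.4443 -0.4055 48.9186 82.9214 15.3399] [[291, 158], [308, 214], [280, 221], [263, 167]]
9 wells centre [ 0.4446 -0.4029  0.034 ] x-axis deg 15.51
w9 block [ 0.4467 -0.4049 42.4644 82.3216 15.2725] [[293, 104], [310, 164], [281, 173], [262, 114]]
8 wells centre [ 0.4468 -0.4054  0.034 ] x-axis deg 15.04
w6 tip .044 [ 4.31100e-01 -6.83000e-02  5.90065e+01  7.89405e+01  7.32710e+00] [[255, 70], [266, 134], [223, 142], [209, 79]]
w3 tip .044 [ 4.30900e-01 -6.82000e-02  5.87547e+01  7.90144e+01  7.36450e+00] [[249, 69], [257, 121], [221, 126], [212, 74]]
w6 beaker 0.4315 -0.2399 0.0258
w7 beaker 0.4314 -0.2396 0.0258
w3 beaker 0.4314 -0.2397 0.0257
rot [ 0.     -0.0022 -0.034 ] d before turn [0.0488 0.0069 0.1438] after turn [0.0488 0.0086 0.1437] j7 0.96
```

Converted, -0.1 rad / 3.1416 = -0.0318.

```bash
echo '0 0 -0.0318 0 0 0 1 | 0 0 -0.0318 0 0 0 1 | 0 0 -0.0318 0 0 0.01 1 | 0 0 0 0 0 0.03 1 | 0 0 0 0 0 0.04 1 | 0 0 0 0 0 0.04 1 | 0 0 0 0 0 0 1 | 0 0 0 0 0 0 1' > m.json && python3 -m handwheel m.json; python3 - <<'E'
from seg import *
i8=load('w8')[2];i9=load('w9')[2];i6=load('w6')[2];i3=load('w3')[2]
print('block',meet(i8,[[291,158],[308,214],[280,221],[263,167]],i9,[[293,104],[310,164],[281,173],[262,114]])[:,2:].round(4).tolist())
print('tip',meet(i6,[[255,70],[266,134],[223,142],[209,79]],i3,[[249,69],[257,121],[221,126],[212,74]])[:,2:].round(4).tolist())
go([.4465,-.405,.06],.265)
E
```

```text
time: 12.22
tcp_pos: [0.4366, -0.4568, 0.143]
ee_rot: [0.607, 0.795, 0.001, -0.002]
ft_force: [0.2, -1.0, -0.8]
gripper_width: 0.995
gripper_force: 0.0
block [[0.0299, 0.0014], [0.0394, 0.0002], [0.0295, 0.0008], [0.0286, 0.0008]]
tip [[0.0704, 0.0003], [0.0539, 0.001], [0.0721, 0.0001], [0.1693, 0.0001]]
rot [-0.0014 -0.0048  0.0015] d before turn [0.0469 0.0233 0.0832] after turn [0.0474 0.0231 0.083 ] j7 1.3
```

```bash
echo '0 0 0 0.024 0.0115 0.018 1 | 0 0 0 0.023 0.0115 0.035 1 | 0 0 0 0 0 0.03 1 | 0 0 0 0 0 0 1 | 0 0 0 0 0 0 1' > m.json && python3 -m handwheel m.json 35; python3 - <<'E'
from seg import *
go([.4465,-.405,.005],.265)
E
```

```text
time: 12.63
tcp_pos: [0.4469, -0.4101, 0.0646]
ee_rot: [0.608, 0.794, 0.0, 0.001]
ft_force: [0.3, -0.9, -0.3]
gripper_width: 1.0
gripper_force: 0.0
rot [ 0.0012  0.0015 -0.0006] d before turn [0.0051 0.0009 0.0596] after turn [0.005  0.0009 0.0596] j7 1.28
```

```bash
echo '0 0 0 0.005 0.0009 0.02 1 | 0 0 0 0 0 0.025 1 | 0 0 0 0 0 0.0145 1 | 0 0 0 0 0 0 1 | 0 0 0 0 0 0 1 | 0 0 0 0 0 0 0.4 | 0 0 0 0 0 0 0.4 | 0 0 0 0 0 0 0.4 | 0 0 0 0 0 0 0.4 | 0 0 0 0 0 0 0.4 | 0 0 0 0 0 0 0.4 | 0 0 0 0 0 0 0.4' > m.json && python3 -m handwheel m.json 35
echo '0 0 0 0 0 -0.02 0.4 | 0 0 0 0 0 -0.04 0.4 | 0 0 0 0 0 -0.04 0.4 | 0 0 0 0 0 0 0.4 | 0 0 0 0 0 0 0.4' > m.json && python3 -m handwheel m.json; python3 - <<'E'
from seg import *
go([.5914,.1818,.105],-.035)
E
```

```text
time: 13.63
tcp_pos: [0.4452, -0.4047, 0.0033]
ee_rot: [0.608, 0.794, 0.0, -0.0]
ft_force: [-0.5, 0.1, -0.3]
gripper_width: 0.55
gripper_force: 0.0
time: 14.05
tcp_pos: [0.4461, -0.4056, 0.105]
ee_rot: [0.608, 0.794, 0.0, 0.002]
ft_force: [-0.1, 0.4, -3.5]
gripper_width: 0.502
gripper_force: 34.8
rot [0.0032 0.0025 0.2981] d before turn [ 0.5294  0.2931 -0.0007] after turn [0.5921 0.1247 0.    ] j7 1.24
```

The lift began a row before the fingers had fully closed. I'll set the block back down gently at its old place and regrip it properly.

```bash
echo '0 0 0 0 0 0.035 0.4 | 0 0 0 0 0 0.03 0.4 | 0 0 0 0 0 0.01 0.4 | 0 0 0 0 0 0 0.4' > m.json && python3 -m handwheel m.json | sed -n '2p;4p'
echo '0 0 0 0 0 0.004 0.4 | 0 0 0 0 0 0.003 0.4' > m.json && python3 -m handwheel m.json| sed -n '2p;4p'
echo '0 0 0 0 0 0.003 0.4' > m.json && python3 -m handwheel m.json| sed -n '2p;4p'
echo '0 0 0 0 0 0.002 0.4' > m.json && python3 -m handwheel m.json| sed -n '2p;4p'
echo '0 0 0 0 0 0.002 0.4' > m.json && python3 -m handwheel m.json| sed -n '2p;4p'
```

```text
tcp_pos: [0.4423, -0.4018, 0.0237]
ft_force: [-1.0, 0.2, -3.5]
tcp_pos: [0.4456, -0.4057, 0.0217]
ft_force: [-0.2, -0.4, -2.9]
tcp_pos: [0.4459, -0.4056, 0.0192]
ft_force: [0.7, -0.5, -3.0]
tcp_pos: [0.4456, -0.4053, 0.0169]
ft_force: [-0.6, -0.3, -3.3]
tcp_pos: [0.4456, -0.4051, 0.0148]
ft_force: [0.7, -0.2, -3.9]
```

```bash
for k in 1; do :; done
echo '0 0 0 0 0 0.002 0.4' > m.json && python3 -m handwheel m.json| sed -n '2p;4p'
echo '0 0 0 0 0 0.002 0.4' > m.json && python3 -m handwheel m.json| sed -n '2p;4p'
echo '0 0 0 0 0 0.0015 0.4 | 0 0 0 0 0 0 0.4' > m.json && python3 -m handwheel m.json| sed -n '2p;4p'
```

```text
tcp_pos: [0.4455, -0.405, 0.0126]
ft_force: [0.1, 0.2, -2.7]
tcp_pos: [0.4455, -0.405, 0.0119]
ft_force: [-3.5, 5.4, 25.3]
tcp_pos: [0.4456, -0.4051, 0.0119]
ft_force: [-4.3, 5.3, 20.0]
```

```bash
echo '0 0 0 0 0 -0.0015 0.4 | 0 0 0 0 0 0 0.75 | 0 0 0 0 0 0 0.75 | 0 0 0 0 0 0 0.75 | 0 0 0 0 0 0 0.75 | 0 0 0 0 0 0.005 0.75 | 0 0 0 0 0 0 0.75 | 0 0 0 0 0 0 0.4 | 0 0 0 0 0 0 0.4 | 0 0 0 0 0 0 0.4 | 0 0 0 0 0 0 0.4 | 0 0 0 0 0 0 0.4' > m.json && python3 -m handwheel m.json
echo '0 0 0 0 0 0 0.4 | 0 0 0 0 0 0 0.4 | 0 0 0 0 0 0 0.4' > m.json && python3 -m handwheel m.json
```

```text
time: 16.13
tcp_pos: [0.4453, -0.4048, 0.0052]
ee_rot: [0.608, 0.794, 0.0, 0.0]
ft_force: [0.2, -0.5, -0.8]
gripper_width: 0.501
gripper_force: 34.9
time: 16.38
tcp_pos: [0.4452, -0.4048, 0.0052]
ee_rot: [0.608, 0.794, 0.0, 0.0]
ft_force: [0.7, 0.4, -0.2]
gripper_width: 0.5
gripper_force: 34.9
```

Converted, 0.1 rad / 3.1416 = 0.0318.

```bash
echo '0 0 0 0 0 -0.02 0.4 | 0 0 0 0 0 -0.04 0.4 | 0 0 0 0 0 -0.04 0.4 | 0 0 0 0 0 -0.03 0.4 | 0 0 0.0318 0 0 0 0.4 | 0 0 0.0318 0 0 0 0.4 | 0 0 0.0318 0 0 0 0.4 | 0 0 0 0 0 0 0.4 | 0 0 0 0 0 0 0.4' > m.json && python3 -m handwheel m.json; python3 - <<'E'
from seg import *
go([.5914,.1818,.135],-.035)
E
```

```text
time: 17.13
tcp_pos: [0.4448, -0.4041, 0.1346]
ee_rot: [0.719, 0.695, -0.0, -0.001]
ft_force: [0.2, 0.2, -3.7]
gripper_width: 0.504
gripper_force: 34.9
rot [-0.0014 -0.0009  0.0008] d before turn [ 5.906e-01  1.265e-01 -1.000e-04] after turn [ 5.907e-01  1.260e-01 -4.000e-04] j7 0.97
```

```bash
echo '0 0 0 0.037 0.0079 0 0.4 | 0 0 0 0.037 0.0079 0 0.4 | 0 0 0 0.037 0.0079 0 0.4 | 0 0 0 0.037 0.0079 0 0.4 | 0 0 0 0.037 0.0079 0 0.4 | 0 0 0 0.037 0.0079 0 0.4 | 0 0 0 0.037 0.0079 0 0.4 | 0 0 0 0.037 0.0079 0 0.4 | 0 0 0 0.037 0.0079 0 0.4 | 0 0 0 0.037 0.0079 0 0.4 | 0 0 0 0.037 0.0079 0 0.4 | 0 0 0 0.037 0.0079 0 0.4' > m.json && python3 -m handwheel m.json | sed -n 2p
echo '0 0 0 0.037 0.0079 0 0.4 | 0 0 0 0.037 0.0079 0 0.4 | 0 0 0 0.036 0.0079 0 0.4 | 0 0 0 0.025 0.0069 0 0.4 | 0 0 0 0 0 0 0.4 | 0 0 0 0 0 0 0.4 | 0 0 0 0 0 0 0.4' > m.json && python3 -m handwheel m.json; python3 - <<'E'
from seg import *
go([.5914,.1818,.045],-.035)
E
```

```text
tcp_pos: [0.5561, 0.0372, 0.135]
time: 18.72
tcp_pos: [0.5914, 0.1679, 0.1347]
ee_rot: [0.72, 0.694, -0.001, 0.0]
ft_force: [-0.5, -0.5, -3.0]
gripper_width: 0.507
gripper_force: 34.9
rot [-0.0011  0.0014 -0.0014] d before turn [ 0.014  -0.0004  0.0897] after turn [ 0.0139 -0.0005  0.0897] j7 -0.08
```

```bash
echo '0 0 0 0.014 -0.0004 0 0.4 | 0 0 0 0 0 0.03 0.4 | 0 0 0 0 0 0.03 0.4 | 0 0 0 0 0 0.03 0.4 | 0 0 0 0 0 0 0.4 | 0 0 0 0 0 0 0.4 | 0 0 0 0 0 0 0.4' > m.json && python3 -m handwheel m.json; python3 - <<'E'
from seg import *
go([.5914,.1818,.03],-.035)
E
```

```text
time: 19.3
tcp_pos: [0.5934, 0.1826, 0.0469]
ee_rot: [0.72, 0.693, 0.001, 0.001]
ft_force: [0.4, 0.4, -2.4]
gripper_width: 0.504
gripper_force: 34.9
rot [ 0.0024 -0.0006 -0.0032] d before turn [-0.0009 -0.002   0.0169] after turn [-0.0009 -0.0019  0.0169] j7 -0.04
```

```bash
echo '0 0 0 -0.0009 -0.001 0.006 0.4 | 0 0 0 0 0 0.005 0.4 | 0 0 0 0 0 0.003 0.4 | 0 0 0 0 0 0 0.4' > m.json && python3 -m handwheel m.json | sed -n '2p;4p'
echo '0 0 0 0 0 0.001 0.4 | 0 0 0 0 0 0 0.4' > m.json && python3 -m handwheel m.json| sed -n '2p;4p'
echo '0 0 0 0 0 0.001 0.4 | 0 0 0 0 0 0 0.4' > m.json && python3 -m handwheel m.json| sed -n '2p;4p'
echo '0 0 0 0 0 0.001 0.4 | 0 0 0 0 0 0 0.4' > m.json && python3 -m handwheel m.json| sed -n '2p;4p'; python3 -c "
from h import *
go([.5914,.1818,.03],-.035)"
```

```text
tcp_pos: [0.5906, 0.1824, 0.0311]
ft_force: [-0.6, 0.1, -5.1]
tcp_pos: [0.5911, 0.1824, 0.0303]
ft_force: [-0.1, -0.0, -2.9]
tcp_pos: [0.5911, 0.1823, 0.0293]
ft_force: [-0.2, -0.3, -3.4]
tcp_pos: [0.5911, 0.1824, 0.0292]
ft_force: [-2.4, 0.4, 4.3]
rot [-0.0002 -0.0008 -0.002 ] d before turn [-0.0006  0.0003 -0.0008] after turn [-0.0006  0.0003 -0.0008] j7 -0.03
```

```bash
echo '0 0 0 0 0 0 0.72 | 0 0 0 0 0 0 0.72 | 0 0 0 0 0 0 0.72 | 0 0 0 0 0 0 0.72 | 0 0 0 0 0 -0.02 0.72 | 0 0 0 0 0 -0.04 0.8 | 0 0 0 0 0 -0.04 1 | 0 0 0 0 0 -0.04 1 | 0 0 0 0 0 -0.04 1 | 0 0 0 0 0 -0.04 1 | 0 0 0 0 0 -0.02 1' > m.json && python3 -m handwheel m.json | sed -n '2p;4p'
echo '0 0 0 -0.0358 -0.0139 0 1 | 0 0 0 -0.0358 -0.0139 0 1 | 0 0 0 -0.0358 -0.0139 0 1 | 0 0 0 -0.0358 -0.0139 0 1 | 0 0 0 -0.0358 -0.0139 0 1 | 0 0 0 -0.0358 -0.0139 0 1 | 0 0 0 0 0 0 1 | 0 0 0 0 0 0 1' > m.json && python3 -m handwheel m.json | sed -n '2p;4p'
python3 snap.py w10; python3 - <<'E'
from seg import *
p,h,i,d=load('w10'); a=p[:250,180:420,::-1]; cv2.imwrite('pics/w10c.png',cv2.resize(a,None,fx=2.4,fy=2.4))
E
```

```text
tcp_pos: [0.5931, 0.1822, 0.2738]
ft_force: [1.4, 0.8, 0.3]
tcp_pos: [0.4989, -0.0317, 0.2687]
ft_force: [-0.2, 0.8, 0.6]
```

View pics/w10c.png

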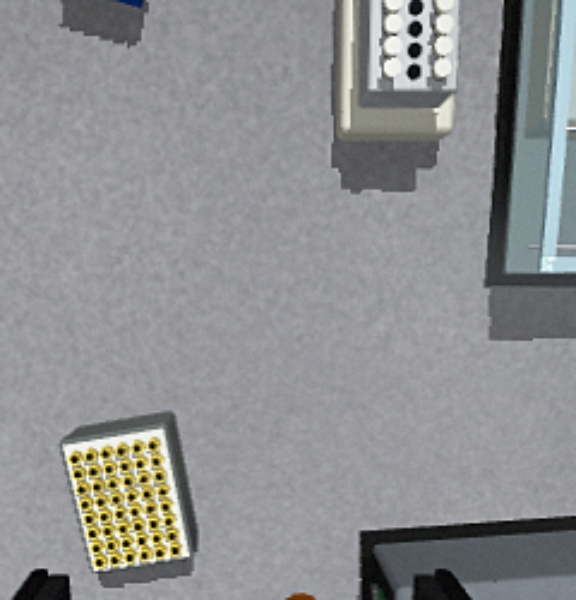

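The block stands upright on the pack. The tip box's white top is centred at crop (130,503), i.e. (234,210).

```bash
python3 - <<'E'
from seg import *
Q=[];I=[]
for n,at in (('w6',(239,105)),('w10',(234,210))):
    p,h,i,d=load(n); s=40
    c=blob((h[...,2]>185)|((h[...,0]>15)&(h[...,0]<40)&(h[...,1]>60)),at,(at[0]-s,at[1]-s-8,at[0]+s,at[1]+s+8),5); q=quad(c);print(n,rect(plane(i,c,.044)),q.tolist())
    Q.append(q[np.argsort([np.arctan2(v[1]-at[1],v[0]-at[0]) for v in q])]);I.append(i)
print(meet(I[0],Q[0],I[1],Q[1]).round(4).tolist())
go([.431,-.068,.07],.128)
E
```

```text
w6 [ 4.31100e-01 -6.83000e-02  5.90065e+01  7.89405e+01  7.32710e+00] [[255, 70], [266, 134], [223, 142], [209, 79]]
w10 [ 4.31100e-01 -6.86000e-02  5.85405e+01  7.89883e+01  7.43520e+00] [[247, 179], [258, 231], [219, 237], [206, 185]]
[[0.3971, -0.0335, 0.0424, 0.0002], [0.4549, -0.0266, 0.0477, 0.0002], [0.4643, -0.1033, 0.0436, 0.0003], [0.4072, -0.1111, 0.0415, 0.0003]]
rot [ 0.001  -0.0011 -0.1667] d before turn [-0.0412 -0.0673  0.1984] after turn [-0.0293 -0.073   0.1985] j7 0.07
```

The manual's scale: turns go in shares of 180 degrees. Converting my numbers, -0.083 rad / 3.1416 = -0.0264.

```bash
echo '0 0 -0.0264 0 0 0 1 | 0 0 -0.0264 0 0 0 1 | 0 0 0 -0.0049 -0.0122 0.033 1 | 0 0 0 -0.0049 -0.0122 0.033 1 | 0 0 0 -0.0049 -0.0122 0.033 1 | 0 0 0 -0.0049 -0.0122 0.033 1 | 0 0 0 -0.0049 -0.0122 0.033 1 | 0 0 0 -0.0049 -0.0122 0.033 1 | 0 0 0 0 0 0 1 | 0 0 0 0 0 0 1 | 0 0 0 0 0 0 1' > m.json && python3 -m handwheel m.json 20;  python3 -c "
from h import *
go([.431,-.0685,.012],.128)"
```

```text
time: 22.68
tcp_pos: [0.4334, -0.0672, 0.0714]
ee_rot: [0.659, 0.752, 0.001, 0.001]
ft_force: [0.3, -0.1, 0.3]
gripper_width: 0.997
gripper_force: 0.0
rot [0.0029 0.0005 0.0026] d before turn [-0.001  -0.0027  0.0594] after turn [-0.001  -0.0025  0.0594] j7 0.55
```

```bash
echo '0 0 0 -0.001 -0.0015 0.02 1 | 0 0 0 0 0 0.025 1 | 0 0 0 0 0 0.0135 1 | 0 0 0 0 0 0 1 | 0 0 0 0 0 0 0.55 | 0 0 0 0 0 0 0.55 | 0 0 0 0 0 0 0.55 | 0 0 0 0 0 0 0.55 | 0 0 0 0 0 0 0.55 | 0 0 0 0 0 0 0.55 | 0 0 0 0 0 0 0.55 | 0 0 0 0 0 0 0.55' > m.json && python3 -m handwheel m.json 20; echo '0 0 0 0 0 0 0.55 | 0 0 0 0 0 0 0.55' > m.json && python3 -m handwheel m.json
```

```text
time: 23.68
tcp_pos: [0.4306, -0.0689, 0.0127]
ee_rot: [0.66, 0.751, 0.001, 0.001]
ft_force: [-0.1, 0.6, 8.7]
gripper_width: 0.736
gripper_force: 20.0
time: 23.85
tcp_pos: [0.4306, -0.0688, 0.0127]
ee_rot: [0.66, 0.751, 0.001, 0.001]
ft_force: [-0.6, 1.0, 7.5]
gripper_width: 0.739
gripper_force: 20.0
```

Converted, 0.0815 rad / 3.1416 = 0.0259.

```bash
echo '0 0 0 0 0 -0.02 0.55 | 0 0 0 0 0 -0.04 0.55 | 0 0 0.0259 0 0 0 0.55 | 0 0 0.0259 0 0 0 0.55 | 0 0 0 0 0 0 0.55 | 0 0 0 0 0 0 0.55' > m.json && python3 -m handwheel m.json; python3 -c "
from h import *
go([.5866,.0449,.07],-.035)"
```

```text
time: 24.35
tcp_pos: [0.4292, -0.0688, 0.0717]
ee_rot: [0.718, 0.696, -0.0, -0.0]
ft_force: [-0.4, 0.3, -1.0]
gripper_width: 0.732
gripper_force: 20.0
rot [-0.0005 -0.0001  0.0034] d before turn [0.1186 0.1538 0.0017] after turn [0.1191 0.1534 0.0017] j7 0.43
```

Converted, 0.003 rad / 3.1416 = 0.001.

```bash
echo '0 0 0.001 0.0237 0.0307 0 0.55 | 0 0 0 0.0237 0.0307 0 0.55 | 0 0 0 0.0237 0.0307 0 0.55 | 0 0 0 0.0237 0.0307 0 0.55 | 0 0 0 0.0237 0.0307 0 0.55 | 0 0 0 0 0 0 0.55 | 0 0 0 0 0 0 0.55 | 0 0 0 0 0 0 0.55' > m.json && python3 -m handwheel m.json; python3 -c "
from h import *
go([.5866,.0449,.022],-.035)"
```

```text
time: 25.02
tcp_pos: [0.5859, 0.043, 0.0707]
ee_rot: [0.72, 0.694, -0.001, -0.001]
ft_force: [-0.1, -2.2, -1.1]
gripper_width: 0.735
gripper_force: 20.0
rot [-0.0028  0.0011 -0.0014] d before turn [0.0019 0.0007 0.0487] after turn [0.0019 0.0006 0.0487] j7 0.24
```

```bash
echo '0 0 0 0.001 0.0006 0.025 0.55 | 0 0 0 0 0 0.02 0.55 | 0 0 0 0 0 0.004 0.55 | 0 0 0 0 0 0.003 0.55 | 0 0 0 0 0 0.003 0.55 | 0 0 0 0 0 0.001 0.55 | 0 0 0 0 0 0 0.55' > m.json && python3 -m handwheel m.json;echo '0 0 0 0 0 0 0.55' > m.json && python3 -m handwheel m.json;  python3 -c "
from h import *
go([.5866,.0449,.0127],-.035)"
```

```text
time: 25.6
tcp_pos: [0.5882, 0.0445, 0.0165]
ee_rot: [0.72, 0.694, 0.0, 0.0]
ft_force: [-0.4, 0.3, -1.6]
gripper_width: 0.735
gripper_force: 20.0
time: 25.68
tcp_pos: [0.5884, 0.0448, 0.0165]
ee_rot: [0.72, 0.694, 0.001, 0.0]
ft_force: [-0.1, 0.2, -1.2]
gripper_width: 0.73
gripper_force: 20.0
rot [ 0.0013 -0.0004 -0.002 ] d before turn [ 0.0001 -0.0018  0.0038] after turn [ 0.0001 -0.0018  0.0038] j7 0.29
```

```bash
echo '0 0 0 0 -0.0017 0 0.55 | 0 0 0 0 0 0.002 0.55 | 0 0 0 0 0 0.0015 0.55 | 0 0 0 0 0 0 0.55' > m.json && python3 -m handwheel m.json;echo '0 0 0 0 0 0.0007 0.55 | 0 0 0 0 0 0 0.55' > m.json && python3 -m handwheel m.json;  python3 -c "
from h import *
go([.5866,.0449,.0127],-.035)"
```

```text
time: 26.02
tcp_pos: [0.5862, 0.045, 0.0127]
ee_rot: [0.72, 0.694, 0.0, -0.0]
ft_force: [-1.9, 0.9, 4.6]
gripper_width: 0.729
gripper_force: 20.0
time: 26.18
tcp_pos: [0.5862, 0.045, 0.0127]
ee_rot: [0.72, 0.694, 0.0, -0.0]
ft_force: [-3.9, 0.4, 9.8]
gripper_width: 0.729
gripper_force: 20.0
rot [-0.0002 -0.0012 -0.0019] d before turn [-0.0001  0.0004 -0.    ] after turn [-0.0001  0.0004 -0.    ] j7 0.29
```

```bash
echo '0 0 0 0 0 -0.0007 1 | 0 0 0 0 0 0 1 | 0 0 0 0 0 0 1 | 0 0 0 0 0 0 1 | 0 0 0 0 0 -0.02 1 | 0 0 0 0 0 -0.04 1 | 0 0 0 0 0 -0.04 1 | 0 0 0 0 0 -0.04 1 | 0 0 0 0 0 -0.04 1' > m.json && python3 -m handwheel m.json | sed -n '2p;4p'
echo '0 0 0 -0.0362 -0.0181 0 1 | 0 0 0 -0.0362 -0.0181 0 1 | 0 0 0 -0.0362 -0.0181 0 1 | 0 0 0 -0.0362 -0.0181 0 1 | 0 0 0 -0.0362 -0.0181 0 1 | 0 0 0 -0.0362 -0.0181 0 1 | 0 0 0 -0.0362 -0.0181 0 1 | 0 0 0 -0.0362 -0.0181 0 1 | 0 0 0 0 0 0 1 | 0 0 0 0 0 0 1 | 0 0 0 0 0 0 1' > m.json && python3 -m handwheel m.json 8; python3 - <<'E'
from seg import *
i7=load('w7')[2]
# height of beaker rim by two views: rim ellipse centres in w7 and w3
C=[]
for n,at in (('w7',(270,153)),('w3',(238,209))):
    p,h,i,d=load(n); c=blob((h[...,2]>190),at,(at[0]-30,at[1]-30,at[0]+30,at[1]+30),3); C+= [i,[cv2.fitEllipse(cv2.convexHull(c))[0]]]
print(meet(*C).round(4)); go([.4314,-.2397,.1],-.035)
E
```

```text
tcp_pos: [0.5857, 0.0446, 0.1938]
ft_force: [0.0, 0.8, -0.4]
time: 27.85
tcp_pos: [0.4309, -0.2389, 0.1921]
ee_rot: [0.72, 0.694, 0.0, -0.0]
ft_force: [0.1, -0.1, -0.3]
gripper_width: 0.999
gripper_force: 0.0
[[ 0.4315 -0.239   0.071   0.    ]]
rot [ 0.     -0.0006 -0.0023] d before turn [-0.0009  0.0005  0.0921] after turn [-0.0008  0.0005  0.0921] j7 0.65
```

```bash
echo '0 0 0 -0.0009 0.0005 0.03 1 | 0 0 0 0 0 0.04 1 | 0 0 0 0 0 0.04 1 | 0 0 0 0 0 0.04 1 | 0 0 0 0 0 0.017 1 | 0 0 0 0 0 0 1 | 0 0 0 0 0 0 1' > m.json && python3 -m handwheel m.json 8
echo '0 0 0 0 0 0 0.4 | 0 0 0 0 0 0 0.4 | 0 0 0 0 0 0 0.4 | 0 0 0 0 0 0 0.4 | 0 0 0 0 0 0 0.4 | 0 0 0 0 0 0 0.4 | 0 0 0 0 0 0 0.4 | 0 0 0 0 0 0 0.4 | 0 0 0 0 0 0 0.4 | 0 0 0 0 0 0 0.4' > m.json && python3 -m handwheel m.json 8
```

```text
time: 28.43
tcp_pos: [0.4316, -0.2389, 0.0246]
ee_rot: [0.719, 0.695, -0.0, -0.001]
ft_force: [-0.3, -0.3, -0.1]
gripper_width: 1.0
gripper_force: 0.0
time: 29.27
tcp_pos: [0.4315, -0.2401, 0.0255]
ee_rot: [0.72, 0.694, 0.0, 0.0]
ft_force: [-1.1, 2.1, 5.0]
gripper_width: 0.578
gripper_force: 8.0
```

```bash
echo '0 0 0 0 0 -0.02 0.4 | 0 0 0 0 0 -0.03 0.4 | 0 0 0 0 0 -0.04 0.4 | 0 0 0 0 0 -0.04 0.4 | 0 0 0 0.02 0.0052 0 0.4 | 0 0 0 0.0391 0.0104 0 0.4 | 0 0 0 0.0391 0.0104 0 0.4 | 0 0 0 0.0391 0.0104 0 0.4 | 0 0 0 0.0391 0.0104 0 0.4 | 0 0 0 0.0391 0.0104 0 0.4 | 0 0 0 0.0391 0.0104 0 0.4 | 0 0 0 0.0391 0.0104 0 0.4' > m.json && python3 -m handwheel m.json | sed -n '2p;5p'
echo '0 0 0 0.0391 0.0104 0 0.4 | 0 0 0 0.0391 0.0104 0 0.4 | 0 0 0 0.0391 0.0104 0 0.4 | 0 0 0 0.0391 0.0104 0 0.4 | 0 0 0 0.0391 0.0104 0 0.4 | 0 0 0 0.0391 0.0104 0 0.4 | 0 0 0 0.02 0.005 0 0.4 | 0 0 0 0 0 0 0.4 | 0 0 0 0 0 0 0.4' > m.json && python3 -m handwheel m.json; python3 -c "
from h import *
go([.5956,.3017,.05],-.035)"
```

```text
tcp_pos: [0.5198, 0.0525, 0.1549]
gripper_width: 0.581
time: 31.02
tcp_pos: [0.5962, 0.3036, 0.1539]
ee_rot: [0.719, 0.695, -0.001, 0.0]
ft_force: [0.6, -1.7, 0.2]
gripper_width: 0.575
gripper_force: 8.0
rot [-0.0012  0.0017  0.0008] d before turn [-0.0017 -0.0004  0.1039] after turn [-0.0019 -0.0005  0.1039] j7 -0.21
```

```bash
echo '0 0 0 -0.0017 -0.0004 0.03 0.4 | 0 0 0 0 0 0.04 0.4 | 0 0 0 0 0 0.03 0.4 | 0 0 0 0 0 0.02 0.4 | 0 0 0 0 0 0 0.4 | 0 0 0 0 0 0 0.4 | 0 0 0 0 0 0 0.4' > m.json && python3 -m handwheel m.json; python3 -c "
from h import *
go([.5956,.3017,.0255],-.035)"
```

```text
time: 31.6
tcp_pos: [0.5977, 0.2997, 0.037]
ee_rot: [0.721, 0.693, 0.001, 0.001]
ft_force: [0.9, 0.2, 0.1]
gripper_width: 0.574
gripper_force: 8.0
rot [ 0.0024 -0.0005 -0.0038] d before turn [ 0.0019 -0.0022  0.0115] after turn [ 0.002  -0.0021  0.0115] j7 -0.13
```

```bash
echo '0 0 0 0.001 -0.001 0.004 0.4 | 0 0 0 0 0 0.003 0.4 | 0 0 0 0 0 0.002 0.4 | 0 0 0 0 0 0 0.4 | 0 0 0 0 0 0 0.4 | 0 0 0 0 0 0 0.4' > m.json && python3 -m handwheel m.json; python3 -c "
from h import *
go([.5956,.3017,.0255],-.035)"
```

```text
time: 32.1
tcp_pos: [0.5955, 0.3019, 0.0265]
ee_rot: [0.72, 0.694, 0.0, 0.0]
ft_force: [-0.9, 0.2, -0.3]
gripper_width: 0.578
gripper_force: 8.0
rot [ 0.0003 -0.0002 -0.0019] d before turn [-0.0002  0.0001  0.001 ] after turn [-0.0002  0.0001  0.001 ] j7 -0.13
```

```bash
echo '0 0 0 0 0 0.001 0.4 | 0 0 0 0 0 0 0.4 | 0 0 0 0 0 0 0.8 | 0 0 0 0 0 0 0.8 | 0 0 0 0 0 0 0.8 | 0 0 0 0 0 0 0.8 | 0 0 0 0 0 -0.02 0.8 | 0 0 0 0 0 -0.04 0.8 | 0 0 0 0 0 -0.04 1 | 0 0 0 0 0 -0.04 1 | 0 0 0 0 0 -0.04 1 | 0 0 0 0 0 -0.04 1' > m.json && python3 -m handwheel m.json | sed -n '2p;4p'
echo '0 0 0 0 -0.036 0 1 | 0 0 0 0 -0.036 0 1 | 0 0 0 0 -0.036 0 1 | 0 0 0 0 -0.036 0 1 | 0 0 0 0 0 0 1 | 0 0 0 0 0 0 1' > m.json && python3 -m handwheel m.json | sed -n '2p;4p'
python3 snap.py w11
echo '0 0 0 0.035 0 0 1 | 0 0 0 0.035 0 0 1 | 0 0 0 0.035 0 0 1 | 0 0 0 0 0 0 1 | 0 0 0 0 0 0 1' > m.json && python3 -m handwheel m.json | sed -n '2p;4p'
python3 snap.py w12; python3 - <<'E'
from seg import *
a=cv2.imread('pics/w11.png')[0:250,160:440];b=cv2.imread('pics/w12.png')[0:250,160:440]
cv2.imwrite('pics/tm.png',np.hstack([cv2.resize(x,(400,357),interpolation=2) for x in (a,b)]))
E
```

```text
tcp_pos: [0.5951, 0.3014, 0.2472]
ft_force: [-0.2, -0.2, -0.2]
tcp_pos: [0.4496, 0.3079, 0.2454]
ft_force: [0.3, -0.4, 0.3]
tcp_pos: [0.4565, 0.4138, 0.2444]
ft_force: [0.3, -0.2, 0.7]
```

View pics/tm.png

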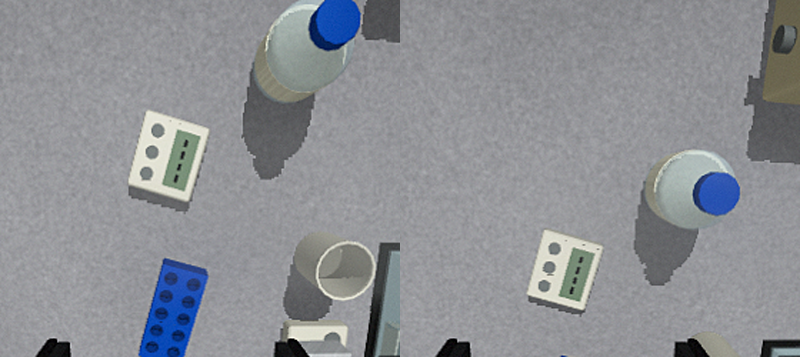

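Timer: w11 at about (278,108), w12 at about (275,189). The bottle's blue cap is at about (393,15) in w11 and (381,135) in w12. The placed beaker is upright at w11 (401,189).

```bash
python3 - <<'E'
from seg import *
Q=[];I=[];C=[]
for n,at,cap in (('w11',(270,108),(393,15)),('w12',(268,189),(381,135))):
    p,h,i,d=load(n); s=42
    c=blob(((h[...,2]>185)&(h[...,1]<50))|((h[...,0]>40)&(h[...,0]<85)&(h[...,1]>40)),at,(at[0]-s-10,at[1]-s,at[0]+s+10,at[1]+s),7); q=quad(c); ctr=c.mean(0)
    print(n,rect(plane(i,c,.018)),q.tolist())
    Q.append(q[np.argsort([np.arctan2(v[1]-ctr[1],v[0]-ctr[0]) for v in q])]);I.append(i)
    c=blob((h[...,0]>100)&(h[...,0]<125)&(h[...,1]>150),cap,(cap[0]-30,max(cap[1]-30,0),cap[0]+30,cap[1]+30)); C.append([cv2.minEnclosingCircle(c)[0]])
    print('cap',plane(i,C[-1],.125).round(4))
print(meet(I[0],Q[0],I[1],Q[1]).round(4).tolist()); print('cap',meet(I[0],C[0],I[1],C[1]).round(4))
p,h,i,d=load('w11')
# supply from w3
p,h,i,d=load('w3'); print('supply px V',h[173,335:450:6].tolist())
print(h[120:230:6,390].tolist())
E
```

```text
w11 [  0.4485   0.4011  57.6791  66.0114 -18.2279] [[263, 77], [305, 90], [290, 140], [250, 128]]
cap [[0.5549 0.4734 0.125 ]]
w12 [  0.4485   0.4013  57.3635  66.2822 -18.0839] [[261, 161], [301, 173], [287, 216], [249, 205]]
cap [[0.555  0.4757 0.125 ]]
[[0.432, 0.4404, 0.0172, 0.0002], [0.4847, 0.4229, 0.0202, 0.0008], [0.4643, 0.3614, 0.0166, 0.0006], [0.4116, 0.3786, 0.0136, 0.0003]]
cap [[0.5572 0.4753 0.1186 0.    ]]
supply px V [[102, 21, 120], [108, 25, 133], [105, 16, 130], [101, 27, 132], [109, 26, 137], [105, 23, 135], [115, 19, 145], [108, 27, 140], [106, 24, 137], [103, 25, 142], [108, 23, 144], [92, 26, 138], [106, 25, 135], [102, 24, 138], [111, 23, 143], [100, 50, 46], [105, 26, 159], [99, 39, 85], [98, 42, 122], [95, 42, 201]]
[[125, 10, 158], [70, 14, 53], [106, 20, 142], [103, 22, 139], [106, 27, 140], [104, 27, 142], [101, 26, 138], [104, 25, 135], [106, 32, 135], [113, 22, 137], [105, 29, 141], [103, 22, 137], [105, 30, 138], [108, 24, 138], [106, 20, 141], [102, 27, 141], [109, 26, 137], [108, 28, 110], [113, 11, 96]]
```

Converted, 0.0943 rad / 3.1416 = 0.03.

```bash
echo '0 0 0.03 0 0 0 1 | 0 0 0.03 0 0 0 1 | 0 0 0.03 0 0 0.02 1 | 0 0 0 0 0 0.04 1 | 0 0 0 0 0 0.04 1 | 0 0 0 0 0 0.04 1 | 0 0 0 0 0 0.02 1 | 0 0 0 0 0 0 1 | 0 0 0 0 0 0 1' > m.json && python3 -m handwheel m.json; python3 -c "
from h import *
go([.4485,.401,.003],-.318)"
```

```text
time: 34.87
tcp_pos: [0.4566, 0.4102, 0.0852]
ee_rot: [0.812, 0.584, -0.0, 0.001]
ft_force: [1.3, -0.6, -0.8]
gripper_width: 1.001
gripper_force: 0.0
rot [ 0.0007  0.0016 -0.0049] d before turn [-0.0111 -0.0048  0.0822] after turn [-0.0112 -0.0048  0.0822] j7 -0.69
```

Converted, -0.005 rad / 3.1416 = -0.0016.

```bash
echo '0 0 -0.0016 -0.0112 -0.0048 0.02 1 | 0 0 0 0 0 0.03 1 | 0 0 0 0 0 0.02 1 | 0 0 0 0 0 0.008 1 | 0 0 0 0 0 0.003 1 | 0 0 0 0 0 0 1 | 0 0 0 0 0 0 1' > m.json && python3 -m handwheel m.json 15 ; python3 -c "
from h import *
go([.4485,.401,.003],-.318)"
```

```text
time: 35.45
tcp_pos: [0.4489, 0.4037, 0.0062]
ee_rot: [0.809, 0.587, 0.002, -0.0]
ft_force: [0.4, 0.1, 1.0]
gripper_width: 1.001
gripper_force: 0.0
rot [ 0.0018 -0.0031  0.0027] d before turn [-0.0027  0.0005  0.0032] after turn [-0.0027  0.0005  0.0032] j7 -0.6
```

```bash
echo '0 0 0 -0.0015 0 0.0015 1 | 0 0 0 0 0 0 1 | 0 0 0 0 0 0 0.5 | 0 0 0 0 0 0 0.5 | 0 0 0 0 0 0 0.5 | 0 0 0 0 0 0 0.5 | 0 0 0 0 0 0 0.5 | 0 0 0 0 0 0 0.5 | 0 0 0 0 0 0 0.5 | 0 0 0 0 0 0 0.5 | 0 0 0 0 0 0 0.5 | 0 0 0 0 0 0 0.5' > m.json && python3 -m handwheel m.json 15 ; python3 - <<'E'
from seg import *
p,h,i,d=load('w3')
# supply top: grey-blue with some saturation, by edges; hull of mask in window
m=((h[...,0]>92)&(h[...,0]<120)&(h[...,1]>12)&(h[...,2]>122)&(h[...,2]<175)).astype(np.uint8)
m=cv2.medianBlur(m,7); z=np.zeros_like(m); z[115:245,318:455]=m[115:245,318:455]; m=cv2.morphologyEx(z,cv2.MORPH_OPEN,np.ones((5,5)))
c=max(cv2.findContours(m,0,1)[0],key=cv2.contourArea)[:,0]
print(rect(plane(i,c,.08)),quad(c).tolist())
# depth mask check
H,W=d.shape; yy,xx=np.mgrid[0:240,300:470]; px=np.c_[xx.ravel(),yy.ravel()]; P=cloud(i,px,d[yy,xx].ravel())
k=(abs(P[:,2]-.08)<.012); print('depth',rect(P[k]),np.median(P[k][:,2]).round(4))
cv2.imwrite('pics/sup.png',cv2.resize((p*np.where(m,1,.4)[...,None]).astype(np.uint8)[100:250,300:470,::-1],None,fx=3,fy=3))
E
```

```text
time: 36.45
tcp_pos: [0.4469, 0.4016, 0.0028]
ee_rot: [0.809, 0.587, 0.0, 0.0]
ft_force: [0.9, 0.4, 0.8]
gripper_width: 0.689
gripper_force: 15.0
[  0.6744  -0.1837 145.2982 179.8325 -88.3999] [[445, 129], [445, 211], [334, 220], [340, 130]]
depth [ 6.610000e-01 -9.910000e-02  1.724678e+02  3.210424e+02  2.539400e+00] 0.0806
```

View pics/sup.png

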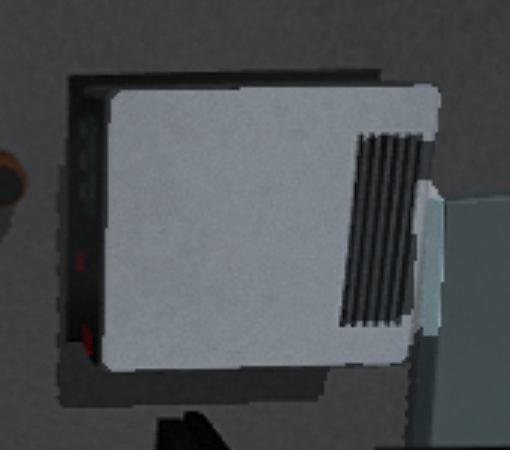

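The mask covers the supply's top. Its corners are roughly (336,130), (446,129), (436,221) and (334,223), but the back edge blends with the blue box behind it. I'll re-measure from a closer view while carrying the timer.

Converted, -0.116 rad / 3.1416 = -0.0369.

```bash
echo '0 0 0 0 0 -0.02 0.5 | 0 0 0 0 0 -0.04 0.5 | 0 0 0 0 0 -0.04 0.5 | 0 0 0 0 0 -0.04 0.5 | 0 0 0 0 0 -0.04 0.5 | 0 0 0 0 0 -0.04 0.5 | 0 0 0 0 0 -0.03 0.5 | 0 0 -0.0369 0 0 0 0.5 | 0 0 -0.0369 0 0 0 0.5 | 0 0 -0.0369 0 0 0 0.5 | 0 0 0 0 0 0 0.5 | 0 0 0 0 0 0 0.5' > m.json && python3 -m handwheel m.json; python3 -c "
from h import *
go([.65,-.29,.25],.03)"
```

```text
time: 37.45
tcp_pos: [0.4465, 0.4012, 0.2525]
ee_rot: [0.696, 0.718, -0.0, -0.0]
ft_force: [0.7, -0.2, -0.3]
gripper_width: 0.693
gripper_force: 15.0
rot [-0.0009  0.     -0.    ] d before turn [-0.697   0.1827  0.0024] after turn [-0.697   0.1827  0.0025] j7 -0.5
```

```bash
echo '0 0 0 -0.0387 0.0102 0 0.5 | 0 0 0 -0.0387 0.0102 0 0.5 | 0 0 0 -0.0387 0.0102 0 0.5 | 0 0 0 -0.0387 0.0102 0 0.5 | 0 0 0 -0.0387 0.0102 0 0.5 | 0 0 0 -0.0387 0.0102 0 0.5 | 0 0 0 -0.0387 0.0102 0 0.5 | 0 0 0 -0.0387 0.0102 0 0.5 | 0 0 0 -0.0387 0.0102 0 0.5 | 0 0 0 -0.0387 0.0102 0 0.5 | 0 0 0 -0.0387 0.0102 0 0.5 | 0 0 0 -0.0387 0.0102 0 0.5' > m.json && python3 -m handwheel m.json | sed -n 2p
echo '0 0 0 -0.0387 0.0102 0 0.5 | 0 0 0 -0.0387 0.0102 0 0.5 | 0 0 0 -0.0387 0.0102 0 0.5 | 0 0 0 0 0 0 0.5 | 0 0 0 0 0 0 0.5' > m.json && python3 -m handwheel m.json | sed -n 2p
python3 snap.py w13
echo '0 0 0 -0.0387 0.0102 0 0.5 | 0 0 0 -0.0387 0.0102 0 0.5 | 0 0 0 -0.0387 0.0102 0 0.5 | 0 0 0 0 0 0 0.5 | 0 0 0 0 0 0 0.5' > m.json && python3 -m handwheel m.json 
python3 snap.py w14; python3 - <<'E'
from seg import *
a=cv2.imread('pics/w13.png')[0:300,150:420];b=cv2.imread('pics/w14.png')[0:300,150:420]
cv2.imwrite('pics/sp.png',np.hstack([cv2.resize(x,(400,444),interpolation=2) for x in (a,b)]))
E
```

```text
tcp_pos: [0.5846, -0.0603, 0.2525]
tcp_pos: [0.6181, -0.1775, 0.2523]
time: 39.33
tcp_pos: [0.6529, -0.2896, 0.252]
ee_rot: [0.696, 0.718, -0.001, -0.0]
ft_force: [0.2, 0.1, -0.9]
gripper_width: 0.69
gripper_force: 15.0
```

View pics/sp.png

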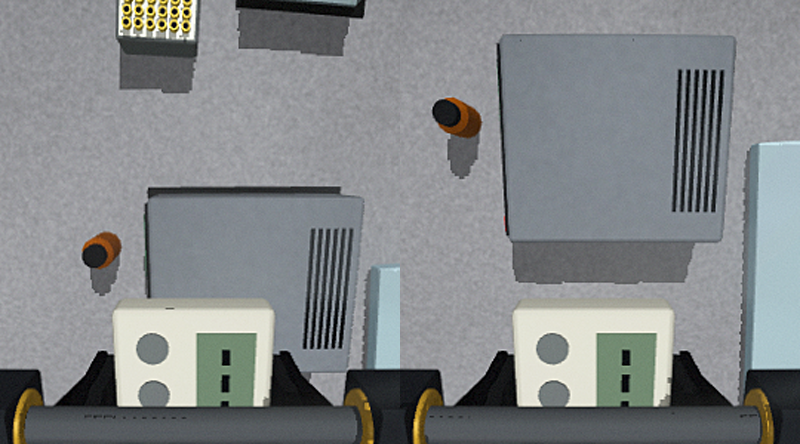

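w14 (right half) shows the whole supply top. Its corners in the crop are (500,36), (735,38), (722,240) and (510,242), i.e. full frame (217.5,24), (376,26), (367,162) and (224,163.5). w13 shows its left corners at (251,132) and (396,132). The timer is held level in the fingers.

```bash
python3 - <<'E'
from seg import *
p,h,i,d=load('w14')
q=np.array([[217.5,24.3],[376.2,25.7],[367.4,162.2],[224.3,163.5]])
P=plane(i,q,.08); print(P.round(4).tolist(),P.mean(0).round(4)); print(np.linalg.norm(np.diff(P[[0,1,2,3,0]],axis=0),axis=1).round(4))
for a,b in ((0,1),(3,2),(0,3),(1,2)):
    v=P[b]-P[a]; print(np.degrees(np.arctan2(v[1],v[0])).round(2))
m=((h[...,0]>92)&(h[...,0]<122)&(h[...,1]>11)&(h[...,2]<152)&(h[...,2]>100)).astype(np.uint8); m=cv2.medianBlur(m,7); m[200:]=0; m[:,385:]=0; m[:,:205]=0
c=max(cv2.findContours(m,0,1)[0],key=cv2.contourArea)[:,0]; print(cv2.boundingRect(c),rect(plane(i,c,.08)))
i3=load('w13')[2]; print(meet(i3,[[251.3,131.8],[395.7,132.4]],i,q[:2]).round(4).tolist())
yy,xx=np.mgrid[0:190,205:385]; P=cloud(i,np.c_[xx.ravel(),yy.ravel()],d[yy,xx].ravel()); k=abs(P[:,2]-.08)<.008; print('depth',rect(P[k]),np.median(P[k][:,2]).round(4))
E
```

```text
[[0.5823, -0.1157, 0.08], [0.7472, -0.1114, 0.08], [0.7525, -0.2541, 0.08], [0.5871, -0.2609, 0.08]] [ 0.6673 -0.1855  0.08  ]
[0.165  0.1429 0.1655 0.1453]
1.5
2.34
-88.08
-87.86
(217, 22, 160, 148) [  0.6668  -0.188  153.8573 166.891  -88.0554]
[[0.5818, -0.1131, 0.0721, 0.0025], [0.7501, -0.1085, 0.0709, 0.0006]]
depth [  0.6655  -0.1847 147.5154 171.6677 -88.2277] 0.0807
```

```bash
echo '0 0 0 0.035 0.0033 0.01 0.5 | 0 0 0 0.035 0.0033 0.03 0.5 | 0 0 0 0.0346 0.0033 0.03 0.5 | 0 0 0 0 0 0.04 0.5 | 0 0 0 0 0 0.025 0.5 | 0 0 0 0 0 0.01 0.5 | 0 0 0 0 0 0 0.5 | 0 0 0 0 0 0 0.5' > m.json && python3 -m handwheel m.json ; python3 -c "
from h import *
go([.666,-.185,.083],.033)"
```

```text
time: 40.05
tcp_pos: [0.6601, -0.1894, 0.1145]
ee_rot: [0.695, 0.719, 0.0, 0.0]
ft_force: [0.4, -1.3, 0.3]
gripper_width: 0.69
gripper_force: 15.0
rot [0.0012 0.     0.0013] d before turn [0.0042 0.006  0.0315] after turn [0.0042 0.0061 0.0315] j7 0.68
```

```bash
echo '0 0 0 0.003 0.005 0.01 0.5 | 0 0 0 0 0 0.01 0.5 | 0 0 0 0 0 0.005 0.5 | 0 0 0 0 0 0 0.5 | 0 0 0 0 0 0 0.5 | 0 0 0 0 0 0 0.5' > m.json && python3 -m handwheel m.json ; python3 -c "
from h import *
go([.666,-.185,.083],.033)"
```

```text
time: 40.55
tcp_pos: [0.6644, -0.1877, 0.0888]
ee_rot: [0.696, 0.719, 0.0, 0.0]
ft_force: [-1.1, -0.2, -1.0]
gripper_width: 0.69
gripper_force: 15.0
rot [ 0.0005  0.0002 -0.0005] d before turn [0.0027 0.0017 0.0058] after turn [0.0027 0.0017 0.0058] j7 0.69
```

```bash
echo '0 0 0 0.0025 0.0015 0 0.5 | 0 0 0 0 0 0.003 0.5 | 0 0 0 0 0 0.001 0.5 | 0 0 0 0 0 0 0.5 | 0 0 0 0 0 0 0.5' > m.json && python3 -m handwheel m.json | sed -n '2p;4p'; echo '0 0 0 0 0 0.001 0.5 | 0 0 0 0 0 0 0.5' > m.json && python3 -m handwheel m.json | sed -n '2p;4p';echo '0 0 0 0 0 0.001 0.5 | 0 0 0 0 0 0 0.5' > m.json && python3 -m handwheel m.json | sed -n '2p;4p'
```

```text
tcp_pos: [0.6656, -0.1847, 0.0843]
ft_force: [-0.1, 0.1, 0.2]
tcp_pos: [0.6656, -0.1847, 0.0834]
ft_force: [0.1, 0.4, -0.8]
tcp_pos: [0.6658, -0.1848, 0.0828]
ft_force: [0.3, 0.1, 0.9]
```

```bash
echo '0 0 0 0 0 0.0005 0.5 | 0 0 0 0 0 0 1 | 0 0 0 0 0 0 1 | 0 0 0 0 0 0 1 | 0 0 0 0 0 0 1 | 0 0 0 0 0 0 1 | 0 0 0 0 0 -0.02 1 | 0 0 0 0 0 -0.04 1 | 0 0 0 0 0 -0.04 1 | 0 0 0 0 0 -0.04 1 | 0 0 0 0 0 -0.04 1 | 0 0 0 0 0 -0.04 1' > m.json && python3 -m handwheel m.json | sed -n '2p;4p'
echo '0 0 0 -0.03 0 -0.02 1 | 0 0 0 -0.03 -0.01 -0.02 1 | 0 0 0 -0.03 -0.01 -0.02 1 | 0 0 0 -0.03 -0.01 0 1 | 0 0 0 -0.03 -0.01 0 1 | 0 0 0 0 0 0 1 | 0 0 0 0 0 0 1' > m.json && python3 -m handwheel m.json | sed -n '2p;4p'
python3 snap.py w15
echo '0 0 0 0.04 -0.01 0 1 | 0 0 0 0.04 -0.01 0 1 | 0 0 0 0.04 -0.01 0 1 | 0 0 0 0.04 -0.01 0 1 | 0 0 0 0.04 -0.01 0 1 | 0 0 0 0.04 -0.01 0 1 | 0 0 0 0.04 -0.01 0 1 | 0 0 0 0.04 -0.01 0 1 | 0 0 0 0.04 0 0 1 | 0 0 0 0.04 0 0 1 | 0 0 0 0 0 0 1 | 0 0 0 0 0 0 1' > m.json && python3 -m handwheel m.json | sed -n '2p;4p'
python3 snap.py w16
python3 - <<'E'
from seg import *
a=cv2.imread('pics/w15.png')[0:250,140:470];b=cv2.imread('pics/w16.png')[0:250,100:430]
cv2.imwrite('pics/fin.png',np.hstack([cv2.resize(x,(400,303),interpolation=2) for x in (a,b)]))
E
```

```text
tcp_pos: [0.6653, -0.1847, 0.3039]
ft_force: [2.0, -0.5, -1.2]
tcp_pos: [0.6289, -0.3388, 0.3621]
ft_force: [-0.0, 0.9, 0.2]
tcp_pos: [0.537, 0.0665, 0.3615]
ft_force: [0.4, -1.3, -0.1]
```

View pics/fin.png

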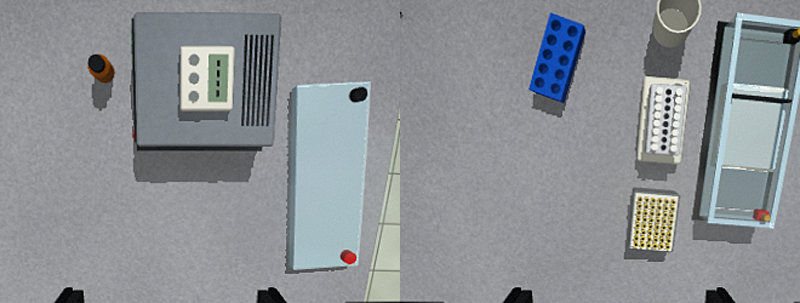

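The timer sits centred on the supply (w15 at about (310,66)). The block lies on the pack (w16 at about (319,98)), with the tip box at (310,183) and the beaker above the pack. A numeric check follows.

```bash
python3 - <<'E'
from seg import *
p,h,i,d=load('w15'); 
c=blob(((h[...,2]>185)&(h[...,1]<50))|((h[...,0]>40)&(h[...,0]<85)&(h[...,1]>40)),(310,66),(275,30,345,105),7); print('timer',rect(plane(i,c,.098)))
yy,xx=np.mgrid[0:150,240:380]; P=cloud(i,np.c_[xx.ravel(),yy.ravel()],d[yy,xx].ravel()); k=abs(P[:,2]-.085)<.02; print('supply depth',rect(P[k]))
p,h,i,d=load('w16'); at=(310,183)
c=blob((h[...,2]>185)|((h[...,0]>15)&(h[...,0]<40)&(h[...,1]>60)),at,(280,145,345,220),5); t=rect(plane(i,c,.044)); print('tip',t)
m=(h[...,2]>170)&(h[...,1]<50); ys,xs=np.nonzero(m[55:140,290:345]); P=plane(i,np.c_[xs+290,ys+55],.024)
c=blob((h[...,2]>160),(320,98),(290,55,345,140),7); print('pack~',rect(plane(i,c,.024)))
cs=[]
for q in cv2.findContours((h[65:130,305:335,2]<75).astype(np.uint8),0,2)[0]:
    r=cv2.boundingRect(q); cs.append([305+r[0]+r[2]/2-.5,65+r[1]+r[3]/2-.5])
cs=np.array(sorted(cs,key=lambda u:u[1])); P=plane(i,cs,.058); v=P[0]-P[-1]
print(len(cs),'block',P.mean(0).round(4),np.degrees(np.arctan2(v[1],v[0])-np.pi/2).round(2), cs.round(1).tolist())
p,h,i,d=load('w11')
c=blob(h[...,2]>185,(401,189),(370,160,428,214),3); print('beaker w11',cv2.minEnclosingCircle(np.float32(plane(i,c,.07)[:,:2])))
E
```

```text
timer [ 0.6653 -0.1846 57.796  64.9746  2.2346]
supply depth [  0.6648  -0.1847 147.5937 172.7217 -88.1059]
tip [ 5.86200e-01  4.54000e-02  5.82957e+01  7.83043e+01 -2.00930e+00]
pack~ [  0.593    0.1788  86.5348 126.1864   5.559 ]
9 block [0.5885 0.1838 0.058 ] 17.57 [[306.0, 74.0], [321.5, 75.5], [320.5, 82.5], [320.5, 88.5], [319.5, 95.5], [318.5, 102.0], [318.5, 108.5], [317.5, 114.5], [317.0, 121.5]]
beaker w11 ((0.5957784652709961, 0.30251383781433105), 0.02577483467757702)
```

```bash
python3 - <<'E'
from seg import *
i=load('w16')[2]; P=plane(i,[[321.5,75.5],[320.5,82.5],[320.5,88.5],[319.5,95.5],[318.5,102.0],[318.5,108.5],[317.5,114.5],[317.0,121.5]],.058)
m=P.mean(0); print(m)
if np.hypot(m[0]-.5914,m[1]-.1818)<.004: print(job.job_done())
E
```

```text
[0.59101549 0.18001117 0.058     ]
the job is handed in; nothing more can be done
None
```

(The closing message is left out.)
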